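Seat the wagon body on its underframe and clamp it

TASK

The little wagon's body lies upside down on the pad: turn it right way up and set it gently on the underframe in the assembly fixture, sides and ends flush with the underframe all round. Let go of it, then throw the toggle clamp's handle right over until it snaps past centre, so that the bar holds the body down. Leave the coach, the flask and the canister where they are.

Things in the scene. Friction and masses are not known exactly. Their poses are not given: they have to be found in the camera images.
- wagon: Body of a model open goods wagon, an open-topped box of brown-painted tin, 112 mm long (x), 56 wide (y), 36 high (z), walls and floor 3 mm, 0.11 to 0.22 kg, both ends alike. Origin: centre of the floor's flat underside; z points to the open rim. Starts upside down on the pad (rim down, origin on top). Stands steadily on either end (flat, 56 x 36 mm) or on its floor.
- fixture: Fixed assembly fixture: aluminium plate 12 mm thick, x -75 to 225, y +-55 mm; on it, held fast on rails, the wagon's black wheeled underframe, and past its +x end a toggle clamp on a riser. Origin on the bench under the underframe's middle; x runs along the wagon to the clamp, z up. Buffers stick out 11 mm from both ends, 9 mm below the top. Free above and at the -x end.
- underframe_top (a point): Centre of the underframe's flat top, 50 mm above the bench; axes as the fixture's. The top is 112 (x) by 56 mm (y), as large as the wagon body's underside, with nothing on it to guide the body.
- clamp_bar: The clamp's sprung rubber-faced bar, 80 mm across (y) by 14 mm, on an arm driven by the handle. Origin: middle of its pressing face. Open, arm and bar stand over fixture x = 65 to 125 mm, up to 185 mm above the bench (the bar above 155); thrown, the bar lies across the wagon's two side-wall top edges at x = 32, z = 86 mm, pressing with about 11 N.
- clamp_handle (a joint): Toggle handle, rad: 0 open, as it starts (grip points 60 degrees above level, away from the wagon), 1.17 fully thrown (end stop; grip points to fixture +x, 7 degrees below level). Rising values swing it down, away from the wagon. The bar meets the wagon near 0.8; stiffest near 0.9 (under 10 N at the grip), dead centre 1.05, then it snaps to about 1.17 and stays.
- handle_axis (a point): Point on the handle's hinge axis (along the fixture's y), at x = 144, z = 52 mm in the fixture's frame; axes as the fixture's.
- clamp_grip (a point): Middle of the handle's black rubber grip, a round sleeve 17 mm thick; it reaches 22 mm further to the free end and 34 mm back. 82 mm from the hinge axis: 78 mm along the grip's line, which passes 24 mm from the axis on the wagon/upper side. Site x runs to the free end, y across, z to the side to be pushed: from the wagon's side at first, from above at last.
- pad: Thin pale pad, 220 x 180 x 3 mm, fixed to the bench; the wagon body lies on it. Origin on the bench at its centre, x along its length.
- coach: Finished coach, 182 x 58 x 95 mm with silver arched roof, loose bystander; origin on the bench below its centre, x along it.
- flask: White plastic bottle with cap, 58 mm thick, 125 mm high, loose bystander; origin at its foot.
- canister: Small black canister with grey lid, 34 mm thick, 52 mm high, loose bystander; origin at its foot.
There are look-alikes about, which are no part of the job. Leave any grey or turquoise look-alike of the wagon alone.

How it is judged:
On the way:
1. the body stands right way up and flush on the underframe, let go, before the clamp bears on it (x of wagon in the frame of underframe_top between -0.003 and 0.003 m and y of wagon in the frame of underframe_top between -0.003 and 0.003 m and z of wagon in the frame of underframe_top below 0.002 m and angle between the x axis of wagon and the x axis of underframe_top, either way round below 0.04 rad and angle between wagon's own z axis and vertical below 0.05 rad and contact force between wagon and the arm below 0.1 N and contact force between wagon and the fingers below 0.1 N and contact force between wagon and clamp_bar below 0.1 N), for 0.2 s.
At the end, for the whole second after the job is handed in: The body is right way up on the underframe, within 3 mm of flush lengthwise and crosswise and within 0.04 rad of square, resting on its top; the clamp handle is past centre (beyond 1.1 rad) and the bar presses on the body with more than 5 N; all at rest (x of wagon in the frame of underframe_top between -0.003 and 0.003 m and y of wagon in the frame of underframe_top between -0.003 and 0.003 m and z of wagon in the frame of underframe_top between -0.002 and 0.002 m and angle between the x axis of wagon and the x axis of underframe_top, either way round below 0.04 rad and angle between wagon's own z axis and vertical below 0.05 rad and value of joint clamp_handle above 1.1 rad and contact force between wagon and clamp_bar above 5 N and linear speed of wagon below 0.02 m/s); the robot touches nothing.
It fails at once if coach, flask or canister moved more than 20 mm (distance of any of coach, flask, canister from where it was at the start of the episode above 0.02 m).
It fails at once if the body dropped or forced hard onto the fixture (over 50 N) (contact force between wagon and fixture above 50 N).
It also fails if it takes over 72 s, if anything falls off the work surface, if the arm or the gripper's body presses on something with over 40 N, if the wrist force passes 120 N, or if a joint passes its speed limit or range.

ROBOT

A 7-joint arm with a two-finger parallel gripper is mounted at the origin on the work surface. World frame = base frame: x ahead of the robot, y to its left, z up, the work surface at z = 0. Lengths are in m, angles in rad, forces in N, time in s.
With the tool pointing down it reaches from about 0.425 to 0.925 m from the base axis. Payload 6.8 kg.
Tool frame: the origin (TCP) lies on the centre line of the jaws, within the pads' length; the fingertips stand bot.finger_overhang ahead of it and the grasp point (between the pads) lies 3 mm ahead of it (bot.finger_overhang is the distance from the TCP to the fingertips, in m); z points along the fingers, y is the direction in which the jaws open and shut (so a half turn about z gives the same grasp; the last joint's range is limited). The gripper opens to 85 mm and grips with 20 to 120 N. Pads are 22 mm wide; open, the fingers measure 114 mm over their backs; the gripper's body (76 mm by 85 mm) begins 54 mm behind the grasp point. The pads swing forward as they close: fully open they stand 13 mm farther back than shut.
Start: joints at [1.083, 0.477, 0.022, 1.555, -0.011, 1.109, -0.083], TCP at [0.25, -0.627, 0.253] pointing down, gripper open.
Joint ranges: [-2.96, 2.96], [-0.34, 2.1], [-1.41, 1.46], [0.24, 2.44], [-1.37, 4.51], [0.17, 1.92], [-2.96, 2.96]. Speed limits (rad/s): [2.39, 2.39, 3.14, 3.14, 3.14, 3.14, 3.14].

INTERFACE

Orientations are given as a unit quaternion [w, x, y, z].
In Python, from station import bot gives the robot as it stands.
- The arm moves only by the tool drive_tool, never from a script. Its argument "increments" is text: rows parted by semicolons, each of 4 numbers parted by spaces: the shift along the world's x, y, z in m, then the turn about the world's z in rad. In form: tx ty tz spin; .... A call has 1 to 12 rows; each row shifts and turns the commanded pose from where the row before left it; what a row does not reach is not made up. A row lasts 1/12 s, in which the tool goes at most 41.7 mm and 7.16 degrees, less where a joint would pass 70% of its speed; a pose out of reach is approached as far as the arm can. A call is refused whole if a number of a shift passes 0.0417 or a number of a turn 0.125, either way. A call with a gripper value outside its range is refused whole. "grip" is the opening, from 0 (shut) to 1 (fully open), set as the call begins (left out, the last holds). The fingers move at their own pace and stop on an object; "squeeze" is the grip in N (left out, the last holds). Time passes only in rows, so rows that do not move let the fingers close. It gives the time, the measured TCP pose, the force and the opening at its end, in the units of the state.
- bot.get_obs(): the state, without advancing time (a new reading comes with each control period).
- bot.read_camera(name): name is "scene" or "top" or "wrist"; returns the picture (400x640x3 uint8, red, green, blue); there is no depth.
- bot.calibration(name): a dict with "fx", "fy", "cx", "cy" (pixels), "camera_from_world" (4x4, takes a point from world to camera coordinates). Camera axes: x right, y down, z forward; pixel columns grow to the right and rows downward; lengths in m; the calibration is good to about 2 mm. A picture is of the moment at which its call begins: read the wrist's pose just before it. calibration takes no time and is no camera call; for the wrist camera it gives the pose at the moment of the call.
- bot.hand_in(): hands the job in, once; it reports no verdict.
The state is a dict: "t": time; "q": joint angles; "joint_vel": joint speeds; "joint_torque": joint torques, N m; "eef_pos": TCP position; "tool_rot": TCP orientation; "contact_force": force on the tool from outside, world axes, zero at the start; "torque": the same for the moment, N m; "gripper_width": opening from 0.0 (shut) to 1.0 (fully open).
Only numpy, scipy, OpenCV 4.12 (cv2) and the standard library are available. Lean on these libraries where they do the work, as an engineer would, in place of code of your own. Each camera call takes 0.05 s, during which the arm holds its last target.

## Working session

There is one attempt and no reset: what is moved stays moved. The work goes in short steps, Python scripts to look and compute and a tool call to move; the robot and the scene stay as the last step left them, time stands still between calls to the robot, and variables do not carry over. Pictures are saved under pics/ and viewed, and the job is handed in when it is done.

Besides the shell and the picture viewer there is one more tool, called after "Request:" by a JSON object that holds its "api" and its "payload". drive_tool: Moves the arm, as the interface text tells. Its arguments: {"type":"object","properties":{"increments":{"type":"string"},"grip":{"type":"number"},"squeeze":{"type":"number"}},"required":["increments"]}

```bash
mkdir -p pics; ls; cat > h.py <<'E'
import numpy as np, cv2
from station import bot
def snap(n,name):
    im=bot.read_camera(n); cv2.imwrite(f'pics/{name}.png',im[:,:,::-1]); return im
def ray(n,u,v,c=None):
    c=c or bot.calibration(n); T=np.array(c['camera_from_world']); R=T[:3,:3];t=T[:3,3]
    d=R.T@np.array([(u-c['cx'])/c['fx'],(v-c['cy'])/c['fy'],1]); o=-R.T@t
    return o,d
def onz(n,u,v,z,c=None):
    o,d=ray(n,u,v,c); return o+d*(z-o[2])/d[2]
def proj(n,p,c=None):
    c=c or bot.calibration(n); T=np.array(c['camera_from_world']); q=T[:3,:3]@np.array(p)+T[:3,3]
    return c['fx']*q[0]/q[2]+c['cx'], c['fy']*q[1]/q[2]+c['cy']
E
python3 - <<'E'
from h import *
print(bot.get_obs(), bot.finger_overhang)
for n in ['scene','top','wrist']:
    snap(n,n+'0'); c=bot.calibration(n); print(n,c['fx'],c['cx'],c['cy']); T=np.array(c['camera_from_world']); print(np.round(T,3), -T[:3,:3].T@T[:3,3])
E
```

```text
pics
{'t': 0.0, 'q': array([ 1.08290409,  0.47775548,  0.02233758,  1.55646494, -0.01148357,
        1.10930439, -0.08311817]), 'joint_vel': array([ 0.00144638, -0.00067899,  0.00061547,  0.00070878,  0.00029822,
       -0.00087271,  0.00040143]), 'joint_torque': array([-6.36540717e-04, -5.96446824e+01,  1.60786439e+00, -2.81201541e+01,
        1.24084018e-02,  9.14200995e-03,  8.80572884e-06]), 'eef_pos': array([ 0.2500191 , -0.62638715,  0.25234988]), 'tool_rot': array([-8.68979021e-04,  9.82022266e-01,  1.88762959e-01, -2.41706172e-04]), 'contact_force': array([0.66131801, 0.35422616, 0.61198307]), 'torque': array([ 0.00467288, -0.04618421, -0.01710163]), 'gripper_width': 0.9994841813327086} 0.022
scene 396.40776228613424 307.97828403615745 202.45295208500673
[[ 0.029  0.999 -0.014  0.074]
 [ 0.613 -0.029 -0.79  -0.246]
 [-0.79   0.015 -0.613  1.373]
 [ 0.     0.     0.     1.   ]] [ 1.23253257 -0.10150907  0.64868972]
top 473.7582774121831 319.36971327150275 202.84531447357077
[[-0.028 -0.999 -0.015 -0.073]
 [-0.992  0.03  -0.119  0.548]
 [ 0.119  0.012 -0.993  1.188]
 [ 0.     0.     0.     1.   ]] [ 0.40004103 -0.10316326  1.24332495]
wrist 281.45903735969796 316.31480008576233 200.1627995712479
[[ 0.37  -0.929 -0.003 -0.674]
 [-0.878 -0.351  0.326 -0.043]
 [-0.303 -0.118 -0.945  0.381]
 [ 0.     0.     0.     1.   ]] [ 0.32758617 -0.5957724   0.37257852]
```

View pics/scene0.png

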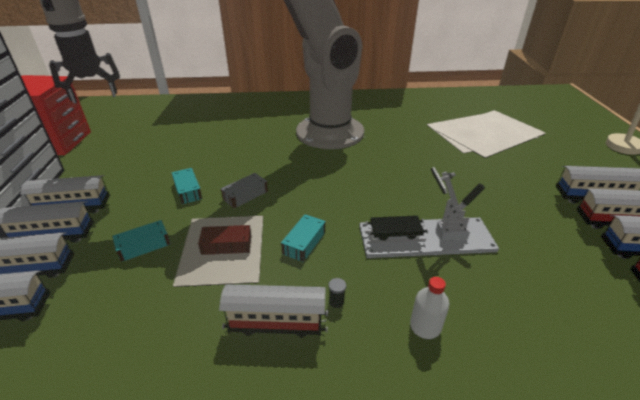

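View pics/top0.png

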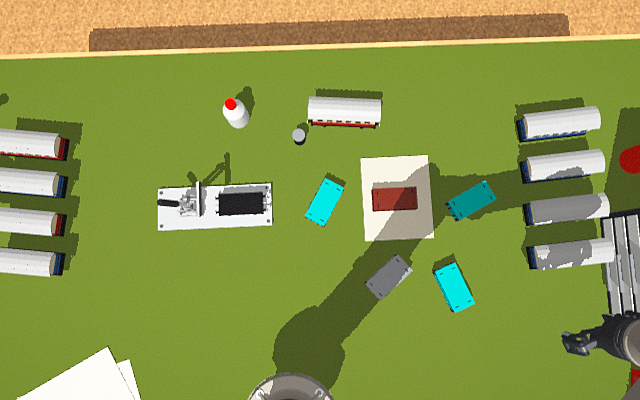

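View pics/wrist0.png

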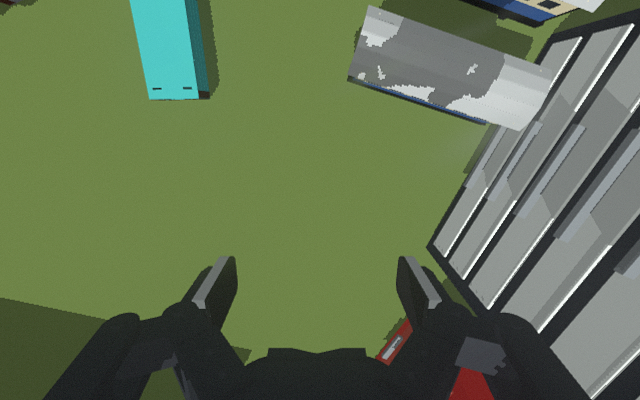

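```bash
cat > m.py <<'E'
from h import *
def rect(mask,n,z,c):
    cs,_=cv2.findContours(mask.astype(np.uint8),cv2.RETR_EXTERNAL,cv2.CHAIN_APPROX_NONE)
    k=max(cs,key=cv2.contourArea)[:,0,:].astype(float)
    P=np.array([onz(n,u,v,z,c)[:2] for u,v in k]).astype(np.float32)
    return cv2.minAreaRect(P*1000), cv2.boundingRect(k.astype(np.int32))
E
python3 - <<'E'
from m import *
im=cv2.imread('pics/top0.png'); c=bot.calibration('top')
cv2.imwrite('pics/c1.png',np.hstack([cv2.resize(im[150:250,345:445],None,fx=4,fy=4,interpolation=0),cv2.resize(im[150:250,150:250],None,fx=4,fy=4,interpolation=0)]))
cv2.imwrite('pics/c2.png',cv2.resize(im[140:240,150:290],None,fx=5,fy=5,interpolation=cv2.INTER_CUBIC))
h=cv2.cvtColor(im,cv2.COLOR_BGR2HSV).astype(int); H,S,V=h[...,0],h[...,1],h[...,2]
B,G,R=[im[...,i].astype(int) for i in range(3)]
m=(R>G*1.6)&(R>50); m[:150]=0;m[250:]=0;m[:,:340]=0;m[:,450:]=0
print('wagon',rect(m,'top',.039,c))
m=(V<60); m2=np.zeros_like(m); m2[180:225,210:275]=m[180:225,210:275]
print('uf',rect(m2,'top',.05,c))
m=(S<60)&(V>110); m2=np.zeros_like(m); m2[170:240,140:285]=m[170:240,140:285]
print('plate',rect(m2,'top',.012,c))
m2=np.zeros_like(m); m=(S<90)&(V>90);m2[150:245,355:440]=m[150:245,355:440]
print('pad',rect(m2,'top',.003,c))
for nm,u,v,z in [('coach',345,108,.09),('canister',299,133,.052),('flask',231,104,.12),('turq',325,201,.039),('turq2',471,199,.03)]: print(nm,onz('top',u,v,z,c))
E
```

```text
wagon (((550.0079345703125, -280.04937744140625), (57.44021987915039, 114.0268325805664), 0.8936033844947815), (372, 187, 46, 24))
uf (((547.8964233398438, 112.96018981933594), (54.12200927734375, 123.33063507080078), 1.0416979789733887), (216, 192, 49, 24))
plate (((553.4825439453125, 188.0726776123047), (126.23756408691406, 300.81298828125), 1.0566215515136719), (157, 181, 116, 50))
pad (((557.586181640625, -291.03131103515625), (221.9579315185547, 181.5175018310547), 1.0820280313491821), (360, 155, 74, 87))
coach [ 0.7763709  -0.16036354  0.09      ]
canister [ 0.72617389 -0.04141748  0.052     ]
flask [0.78597528 0.12049197 0.12      ]
turq [ 0.54906386 -0.10325982  0.039     ]
turq2 [ 0.54411895 -0.47835834  0.03      ]
```

View pics/c1.png

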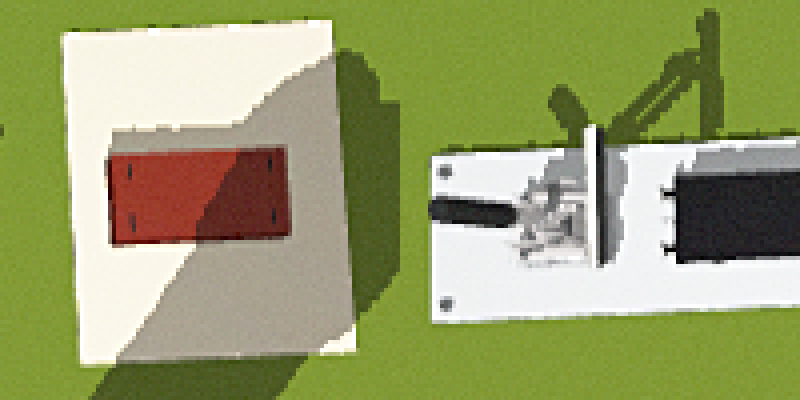

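View pics/c2.png

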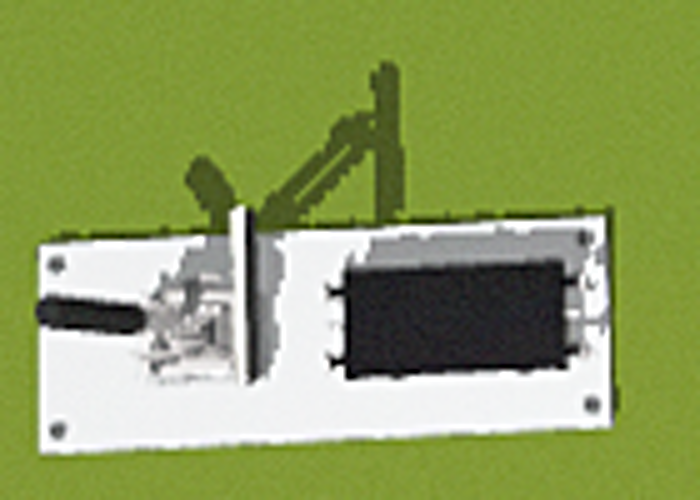

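Request:
{"api": "drive_tool", "payload": {"increments": "0.0251 0.0239 -0.01 0.1; 0.0251 0.0239 -0.01 0.1; 0.0251 0.0239 -0.01 0.1; 0.0251 0.0239 -0.01 0.1; 0.0251 0.0239 -0.01 0.1; 0.0251 0.0239 -0.01 0.1; 0.0251 0.0239 -0.01 0.1; 0.0251 0.0239 -0.01 0.1; 0.0251 0.0239 -0.01 0.1; 0.0251 0.0239 -0.01 0.1; 0.0251 0.0239 -0.01 0.1; 0.0251 0.0239 -0.01 0.108", "grip": 1, "squeeze": 20}}

```text
t: 1.15
eef_pos: [0.5523, -0.3388, 0.1326]
tool_rot: [-0.0, 0.699, 0.715, -0.0]
contact_force: [0.8, -0.5, -0.1]
gripper_width: 1.001
```

Request:
{"api": "drive_tool", "payload": {"increments": "0 0 0 0; 0 0 0 0"}}

```text
t: 1.32
eef_pos: [0.5529, -0.337, 0.1323]
tool_rot: [-0.001, 0.699, 0.715, 0.001]
contact_force: [0.2, -0.6, -0.1]
gripper_width: 0.999
```

```bash
python3 - <<'E'
from h import *
s=bot.get_obs(); print(s['t'],s['eef_pos'],s['q'],s['tool_rot'],2*np.degrees(np.arctan2(s['tool_rot'][2],s['tool_rot'][1])),s['contact_force'])
snap('wrist','w1'); snap('scene','s1')
E
```

```text
1.3167 [ 0.55285884 -0.33696967  0.13226996] [ 0.68342107  0.58113728 -0.32156896  1.70629389  0.22233008  0.89182321
  0.29219105] [-1.06472140e-03  6.99416867e-01  7.14712889e-01  6.31280409e-04] 91.23943834627082 [ 0.18524094 -0.59402561 -0.07554321]
```

View pics/w1.png

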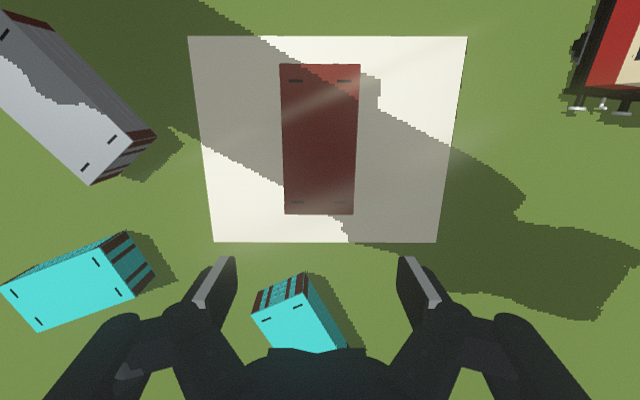

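View pics/s1.png

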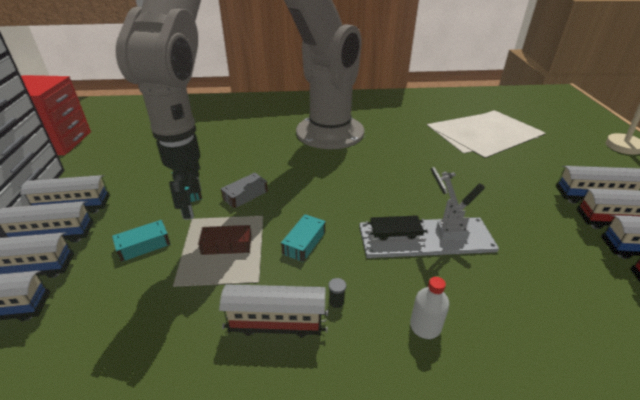

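```bash
python3 - <<'E'
from m import *
im=cv2.imread('pics/w1.png'); c=bot.calibration('wrist')
B,G,R=[im[...,i].astype(int) for i in range(3)]
m=(R>G*1.7)&(R>50); m2=np.zeros_like(m); m2[50:230,260:380]=m[50:230,260:380]
print(rect(m2,'wrist',.039,c))
for u,v in [(285,214),(353,214),(281,65),(360,65)]: print(onz('wrist',u,v,.039,c))
for u,v in [(213,242),(437,242),(189,37),(467,37)]: print('pad',onz('wrist',u,v,.003,c))
o,d=ray('wrist',204,303,c); print(o)
for u,v in [(193,303),(205,303),(220,258),(237,258)]:
    o,d=ray('wrist',u,v,c); 
    # at y plane of TCP
    for yy in (-.348,-.326):
        s=(yy-o[1])/d[1]; print(u,v,yy,o+d*s)
E
```

```text
(((551.7401123046875, -284.93316650390625), (30.989038467407227, 35.14200973510742), 83.04961395263672), (298, 121, 47, 45))
[ 0.52425056 -0.34307529  0.039     ]
[ 0.57987237 -0.34222408  0.039     ]
[ 0.52383648 -0.23243372  0.039     ]
[ 0.57835033 -0.23162048  0.039     ]
pad [ 0.4481862  -0.38848666  0.003     ]
pad [ 0.66994671 -0.38507317  0.003     ]
pad [ 0.44808737 -0.20945204  0.003     ]
pad [ 0.66578221 -0.20621737  0.003     ]
[ 0.54874226 -0.25703859  0.25303071]
193 303 -0.348 [ 0.49119325 -0.348       0.14209072]
193 303 -0.326 [ 0.5051121  -0.326       0.16892276]
205 303 -0.348 [ 0.49686796 -0.348       0.1419816 ]
205 303 -0.326 [ 0.50941432 -0.326       0.16884003]
220 258 -0.348 [ 0.49068503 -0.348       0.10080708]
220 258 -0.326 [ 0.5047268  -0.326       0.13762401]
237 258 -0.348 [ 0.5010686  -0.348       0.10053599]
237 258 -0.326 [ 0.51259899 -0.326       0.13741849]
```

```bash
python3 - <<'E'
from h import *
s=bot.get_obs(); print(s['t'],s['eef_pos'])
im=cv2.imread('pics/s1.png')
cv2.imwrite('pics/c3.png',cv2.resize(im[205:290,170:270],None,fx=8,fy=7,interpolation=cv2.INTER_CUBIC)[:600])
t=snap('top','t1')[:,:,::-1]
cv2.imwrite('pics/c4.png',cv2.resize(t[150:250,350:450],None,fx=6,fy=6,interpolation=cv2.INTER_CUBIC))
E
```

```text
1.4167 [ 0.55068177 -0.34096509  0.13303214]
```

View pics/c3.png

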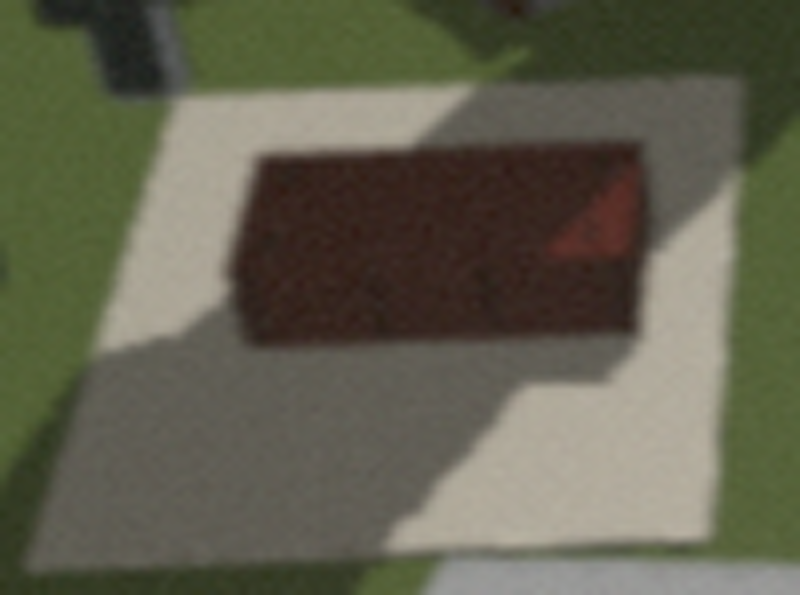

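View pics/c4.png

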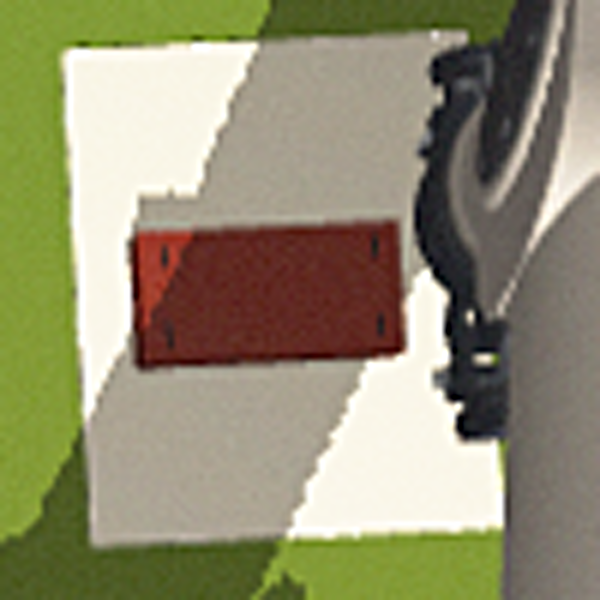

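```bash
python3 - <<'E'
from m import *
for u,v in [(202.25,227.4),(250.25,225.7),(248.75,242.4),(199,245.7)]: print('scene',onz('scene',u,v,.039))
for i in range(3):
    bot.read_camera('top'); print(bot.get_obs()['eef_pos'])
c=bot.calibration('wrist'); im=snap('wrist','w2')[:,:,::-1]; print(bot.get_obs()['eef_pos'])
B,G,R=[im[...,i].astype(int) for i in range(3)]
m=(R>G*1.5)&(R>40)&(B<100); m2=np.zeros_like(m); m2[50:250,260:380]=m[50:250,260:380]
m2=cv2.morphologyEx(m2.astype(np.uint8),cv2.MORPH_CLOSE,np.ones((9,9)))
print(rect(m2,'wrist',.039,c))
E
```

```text
scene [ 0.53070221 -0.33619478  0.039     ]
scene [ 0.52970634 -0.22448519  0.039     ]
scene [ 0.58618863 -0.22297928  0.039     ]
scene [ 0.59195279 -0.33227907  0.039     ]
[ 0.55029377 -0.34198489  0.13348935]
[ 0.55034885 -0.34193645  0.13358133]
[ 0.5504948  -0.34172765  0.13364552]
[ 0.55068045 -0.34145899  0.13364157]
(((552.8452758789062, -286.8053283691406), (54.907798767089844, 75.64852142333984), 1.0799459218978882), (285, 90, 76, 103))
```

View pics/w2.png

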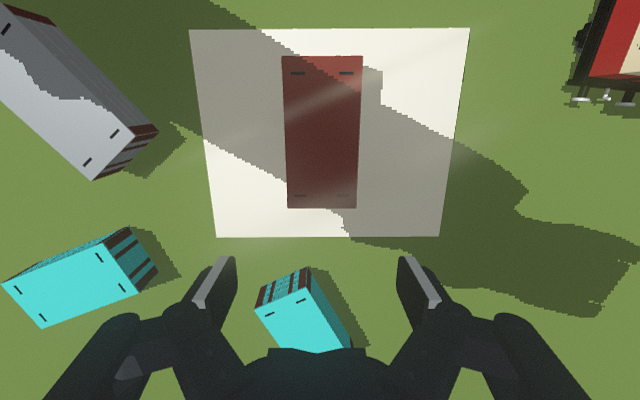

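```bash
python3 - <<'E'
from m import *
c=bot.calibration('wrist')
for u,v in [(288,208),(356,208),(282,57),(363,56)]: print(onz('wrist',u,v,.039,c))
for u,v in [(216,237),(439,237),(190,29),(469,28)]: print('pad',onz('wrist',u,v,.003,c))
E
```

```text
[ 0.52683954 -0.33849709  0.039     ]
[ 0.5822111  -0.33771337  0.039     ]
[ 0.52476823 -0.22785409  0.039     ]
[ 0.58030633 -0.22644028  0.039     ]
pad [ 0.45161998 -0.38364954  0.003     ]
pad [ 0.67155502 -0.38054661  0.003     ]
pad [ 0.44964612 -0.20428871  0.003     ]
pad [ 0.66673825 -0.20048752  0.003     ]
```

Request:
{"api": "drive_tool", "payload": {"increments": "0.001 0.001 -0.015 0; 0 0.001 -0.02 0; 0 0 -0.02 0; 0 0 -0.02 0; 0 0 -0.0135 0; 0 0 0 0; 0 0 0 0"}}

```text
t: 2.25
eef_pos: [0.552, -0.3383, 0.0445]
tool_rot: [-0.001, 0.701, 0.713, -0.0]
contact_force: [0.9, -0.2, 1.0]
gripper_width: 0.998
```

Request:
{"api": "drive_tool", "payload": {"increments": "0 0 0 0; 0 0 0 0; 0 0 0 0; 0 0 0 0; 0 0 0 0; 0 0 0 0", "grip": 0, "squeeze": 20}}

```text
t: 2.75
eef_pos: [0.5535, -0.3387, 0.0465]
tool_rot: [0.001, 0.701, 0.713, 0.0]
contact_force: [-0.5, -1.3, 5.7]
gripper_width: 0.649
```

```bash
python3 - <<'E'
from m import *
s=bot.get_obs(); print(s['t'],s['eef_pos'],s['gripper_width'],s['contact_force'])
snap('wrist','w3'); im=snap('scene','s3')
cv2.imwrite('pics/c5.png',cv2.resize(im[180:290,150:290,::-1],None,fx=5,fy=5,interpolation=cv2.INTER_CUBIC))
E
```

```text
2.75 [ 0.5534573  -0.33865731  0.04647107] 0.649223496813103 [-0.51630019 -1.29105698  5.73999674]
```

View pics/w3.png

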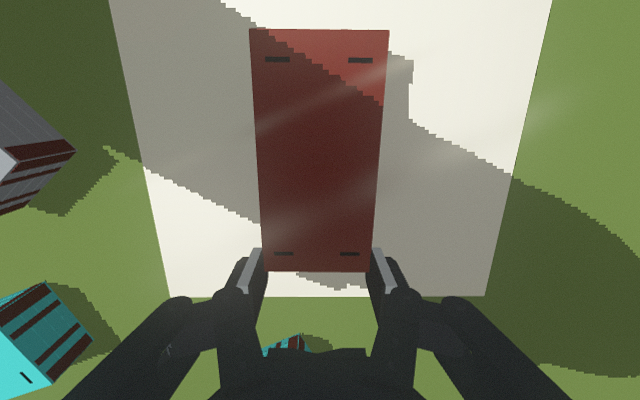

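View pics/c5.png

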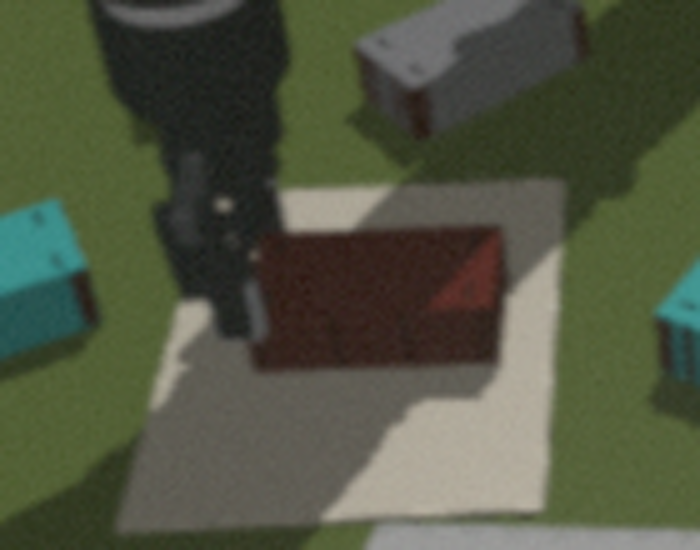

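Request:
{"api": "drive_tool", "payload": {"increments": "0 0 0.01 0; 0 0.001 0.01 0; 0 0.001 0.01 0; 0 0.003 0.01 0; 0 0.004 0.01 0; 0 0 0 0; 0 0 0 0"}}

```text
t: 3.43
eef_pos: [0.553, -0.3287, 0.0958]
tool_rot: [0.001, 0.701, 0.713, 0.0]
contact_force: [0.7, -0.1, -2.0]
gripper_width: 0.648
```

```bash
python3 - <<'E'
from m import *
s=bot.get_obs(); print(s['t'],s['eef_pos'],s['gripper_width'],s['contact_force'],s['torque'])
snap('wrist','w4'); im=snap('scene','s4')
cv2.imwrite('pics/c6.png',cv2.resize(im[160:290,150:290,::-1],None,fx=4.5,fy=4.5,interpolation=cv2.INTER_CUBIC))
E
```

```text
3.4333 [ 0.55304892 -0.32874916  0.09582696] 0.6483318790827693 [ 0.70928544 -0.1361877  -1.9619641 ] [-0.08081327  0.03876758 -0.01156568]
```

View pics/w4.png

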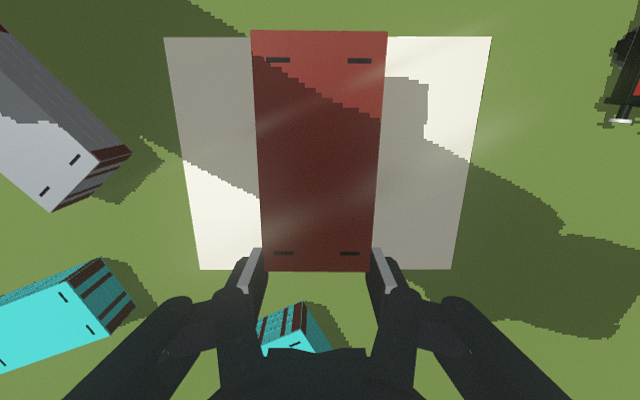

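View pics/c6.png

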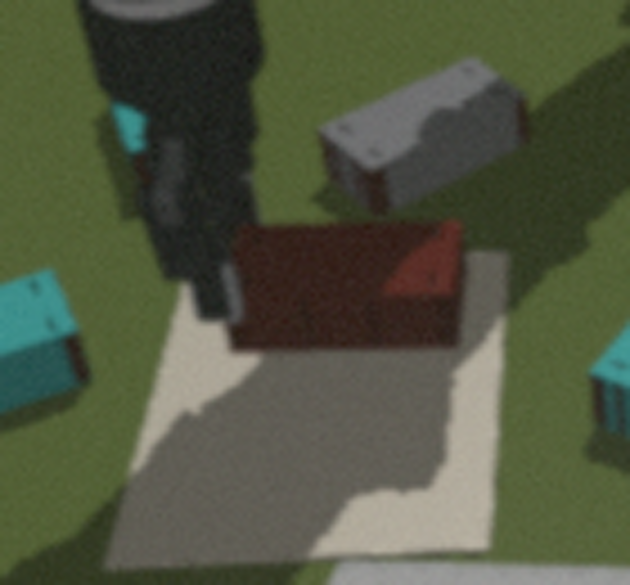

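Request:
{"api": "drive_tool", "payload": {"increments": "0 0 -0.015 0; 0 0 -0.015 0; 0 0 0 0; 0 0 0 0"}}

```text
t: 3.87
eef_pos: [0.5514, -0.3288, 0.0635]
tool_rot: [-0.001, 0.701, 0.713, -0.0]
contact_force: [1.0, 0.9, -0.9]
gripper_width: 0.645
```

Request:
{"api": "drive_tool", "payload": {"increments": "0 0 0 0; 0 0 0 0; 0 0 0 0", "grip": 0.645}}

```text
t: 4.12
eef_pos: [0.553, -0.3294, 0.0656]
tool_rot: [0.001, 0.701, 0.713, 0.0]
contact_force: [0.2, 0.2, -2.5]
gripper_width: 0.642
```

```bash
python3 - <<'E'
from m import *
s=bot.get_obs(); print(s['t'],s['eef_pos'],s['gripper_width'],s['contact_force'],s['torque'])
im=snap('scene','s5')
cv2.imwrite('pics/c7.png',cv2.resize(im[160:290,150:290,::-1],None,fx=4.5,fy=4.5,interpolation=cv2.INTER_CUBIC))
E
```

```text
4.1167 [ 0.55296267 -0.32939847  0.06563236] 0.6418767696359053 [ 0.16764309  0.17540933 -2.51819411] [-0.09763736 -0.05672019 -0.00934725]
```

View pics/c7.png

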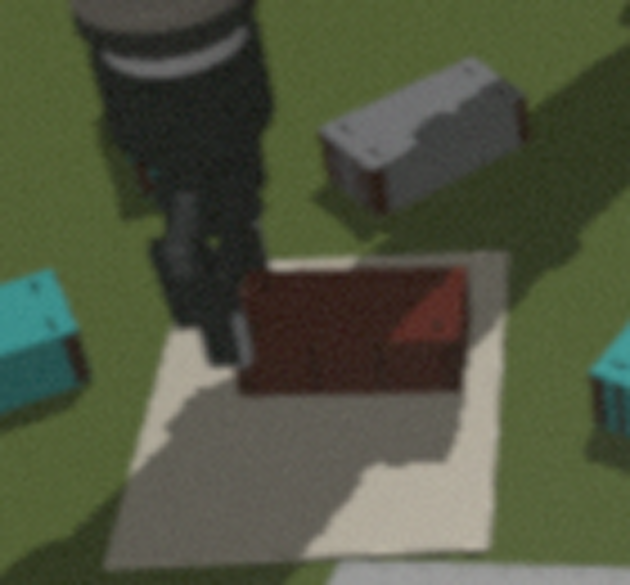

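Request:
{"api": "drive_tool", "payload": {"increments": "0 0 0 0; 0 0 0 0; 0 0 0 0", "grip": 0.654}}

```text
t: 4.42
eef_pos: [0.5528, -0.3293, 0.0652]
tool_rot: [0.0, 0.701, 0.713, 0.0]
contact_force: [0.9, 0.2, -0.9]
gripper_width: 0.655
```

```bash
python3 - <<'E'
from m import *
s=bot.get_obs(); print(s['t'],s['eef_pos'],s['gripper_width'],s['contact_force'],s['torque'])
im=snap('scene','s5')
cv2.imwrite('pics/c8.png',cv2.resize(im[160:290,150:290,::-1],None,fx=4.5,fy=4.5,interpolation=cv2.INTER_CUBIC))
E
```

```text
4.4167 [ 0.55279719 -0.32930408  0.06524783] 0.6549442169539962 [ 0.94090082  0.22515998 -0.86769986] [-0.09394772 -0.09859811  0.02588654]
```

View pics/c8.png

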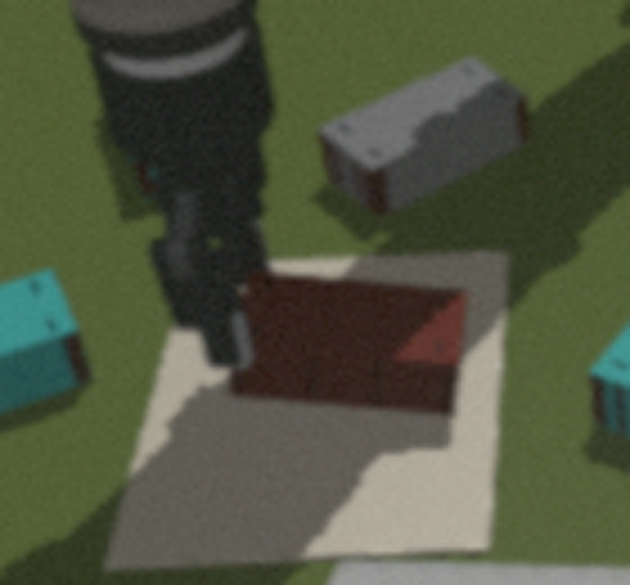

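Request:
{"api": "drive_tool", "payload": {"increments": "0 0.001 0.005 0; 0 0.002 0.005 0; 0 0.002 0.005 0; 0 0.002 0.005 0; 0 0 0 0; 0 0 0 0"}}

```text
t: 4.97
eef_pos: [0.553, -0.3221, 0.0856]
tool_rot: [0.001, 0.701, 0.713, 0.0]
contact_force: [1.2, -0.3, 0.2]
gripper_width: 0.658
```

```bash
python3 - <<'E'
from m import *
s=bot.get_obs(); print(s['t'],s['eef_pos'],s['gripper_width'],s['contact_force'],s['torque'])
im=snap('scene','s6')
cv2.imwrite('pics/c9.png',cv2.resize(im[160:290,150:290,::-1],None,fx=4.5,fy=4.5,interpolation=cv2.INTER_CUBIC))
E
```

```text
4.9667 [ 0.55303167 -0.32210281  0.08555943] 0.65751549809826 [ 1.15742656 -0.30128146  0.24015025] [-0.02893606 -0.27381641 -0.0423632 ]
```

View pics/c9.png

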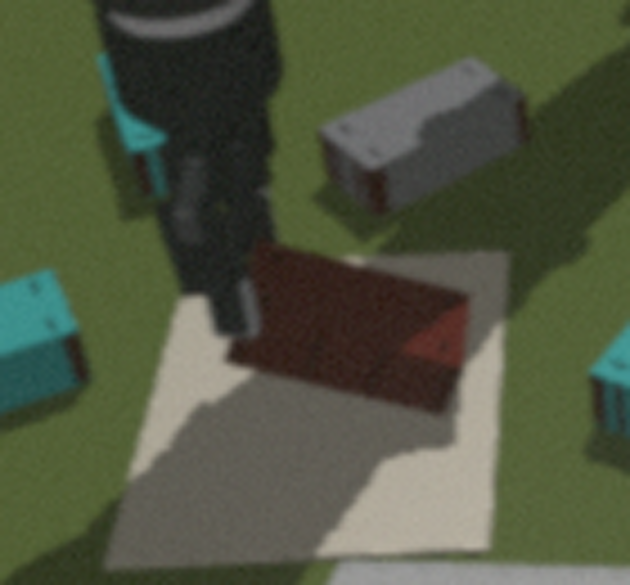

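Request:
{"api": "drive_tool", "payload": {"increments": "0 0.003 0.005 0; 0 0.004 0.005 0; 0 0.006 0.005 0; 0 0.007 0.006 0; 0 0 0 0; 0 0 0 0"}}

```text
t: 5.52
eef_pos: [0.5531, -0.3011, 0.1065]
tool_rot: [0.0, 0.701, 0.714, 0.0]
contact_force: [0.7, -0.1, -1.0]
gripper_width: 0.656
```

```bash
python3 - <<'E'
from m import *
s=bot.get_obs(); print(s['t'],s['eef_pos'],s['gripper_width'],s['contact_force'],s['torque'])
im=snap('scene','s7')
cv2.imwrite('pics/c10.png',cv2.resize(im[160:290,150:290,::-1],None,fx=4.5,fy=4.5,interpolation=cv2.INTER_CUBIC))
E
```

```text
5.5167 [ 0.55307699 -0.30114475  0.10651411] 0.6556027185962121 [ 0.74730136 -0.10847142 -0.97604759] [ 0.07307099 -0.15886179 -0.07369284]
```

View pics/c10.png

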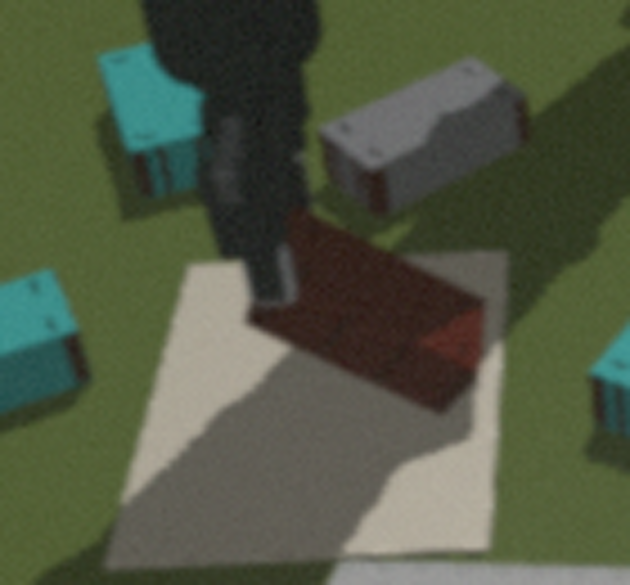

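Request:
{"api": "drive_tool", "payload": {"increments": "0 0.003 0.006 0; 0 0.004 0.006 0; 0 0.005 0.006 0; 0 0.006 0.005 0; 0 0.008 0.005 0; 0 0 0 0; 0 0 0 0"}}

```text
t: 6.15
eef_pos: [0.5528, -0.2752, 0.1343]
tool_rot: [0.0, 0.701, 0.714, 0.0]
contact_force: [-0.0, -0.3, -2.1]
gripper_width: 0.656
```

```bash
python3 - <<'E'
from m import *
s=bot.get_obs(); print(s['t'],s['eef_pos'],s['gripper_width'],s['contact_force'],s['torque'])
im=snap('scene','s8')
cv2.imwrite('pics/c11.png',cv2.resize(im[160:290,150:290,::-1],None,fx=4.5,fy=4.5,interpolation=cv2.INTER_CUBIC))
E
```

```text
6.15 [ 0.5528319  -0.27522814  0.13431642] 0.6562535217699913 [-0.03313982 -0.28336087 -2.08349243] [-0.02103503  0.06782291 -0.01409137]
```

View pics/c11.png

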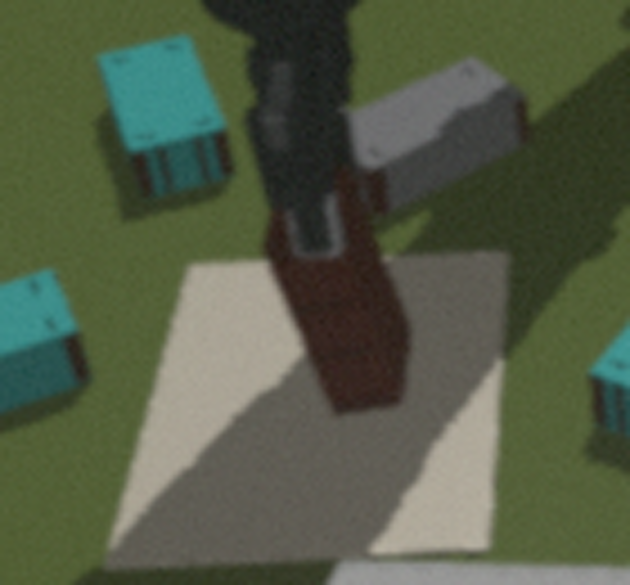

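```bash
cat >> h.py <<'E'
def onx(n,u,v,x,c=None):
    o,d=ray(n,u,v,c); return o+d*(x-o[0])/d[0]
E
python3 - <<'E'
from h import *
for a,b in [(338,412),(405,402),(408,335),(268,245),(290,250),(342,248),(348,170)]:
    print(a,b,onx('scene',150+a/4.5,160+b/4.5,.581).round(4))
E
```

```text
338 412 [ 0.581  -0.2806  0.0077]
405 402 [ 0.581  -0.246   0.0133]
408 335 [ 0.581  -0.2391  0.0588]
268 245 [ 0.581  -0.2977  0.1183]
290 250 [ 0.581  -0.288   0.1148]
342 248 [ 0.581  -0.2635  0.1151]
348 170 [ 0.581  -0.2544  0.1609]
```

Request:
{"api": "drive_tool", "payload": {"increments": "0 0 -0.003 0; 0 0.004 -0.001 0; 0 0.005 -0.001 0; 0 0.005 -0.001 0; 0 0.004 0 0; 0 0 0 0; 0 0 0 0"}}

```text
t: 6.78
eef_pos: [0.5523, -0.2575, 0.1276]
tool_rot: [-0.0, 0.701, 0.713, -0.0]
contact_force: [-0.7, 0.6, -0.8]
gripper_width: 0.654
```

```bash
python3 - <<'E'
from m import *
s=bot.get_obs(); print(s['t'],s['eef_pos'],s['gripper_width'],s['contact_force'],s['torque'])
im=snap('scene','s9')
cv2.imwrite('pics/c12.png',cv2.resize(im[160:290,150:290,::-1],None,fx=4.5,fy=4.5,interpolation=cv2.INTER_CUBIC))
E
```

```text
6.7833 [ 0.55232059 -0.25745423  0.12758241] 0.6542710331082838 [-0.72345172  0.56914764 -0.81290867] [ 0.20484466  0.06823908 -0.02101877]
```

View pics/c12.png

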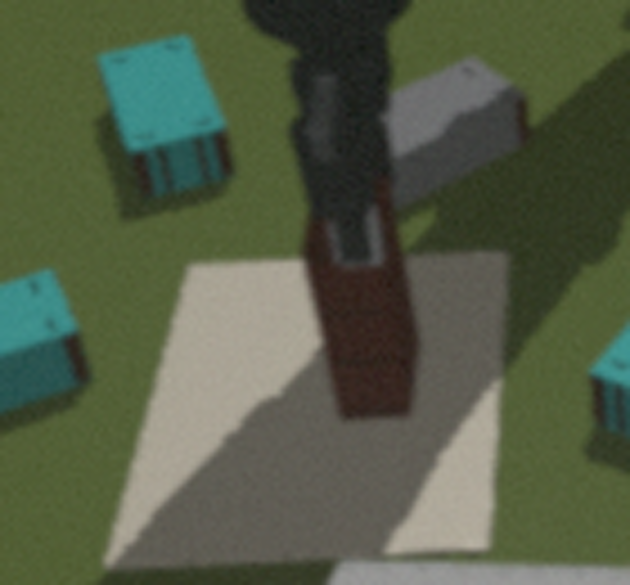

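```bash
python3 - <<'E'
import numpy as np
r=np.hypot(.012,.111);a0=np.degrees(np.arctan2(.111,-.012))
p=None
for f in range(0,91,10):
    a=np.radians(a0-f); q=r*np.array([np.cos(a),np.sin(a)])
    if p is not None: print(f,(q-p).round(4), q.round(4))
    p=q
E
```

```text
10 [0.0195 0.0004] [0.0075 0.1114]
20 [ 0.0192 -0.003 ] [0.0267 0.1084]
30 [ 0.0184 -0.0063] [0.0451 0.1021]
40 [ 0.017  -0.0094] [0.0622 0.0927]
50 [ 0.0152 -0.0122] [0.0773 0.0805]
60 [ 0.0128 -0.0146] [0.0901 0.0659]
70 [ 0.0101 -0.0167] [0.1002 0.0492]
80 [ 0.007  -0.0181] [0.1072 0.0311]
90 [ 0.0038 -0.0191] [0.111 0.012]
```

Request:
{"api": "drive_tool", "payload": {"increments": "0 0.0097 0.0003 0; 0 0.0097 0 0; 0 0.0096 -0.001 0; 0 0.0096 -0.002 0; 0 0.0092 -0.003 0; 0 0.0092 -0.0035 0; 0 0.0085 -0.0045 0; 0 0.0085 -0.005 0; 0 0 0 0; 0 0 0 0"}}

```text
t: 7.67
eef_pos: [0.5528, -0.1808, 0.1098]
tool_rot: [-0.0, 0.7, 0.714, 0.001]
contact_force: [-3.4, 4.2, 8.5]
gripper_width: 0.657
```

```bash
python3 - <<'E'
from m import *
s=bot.get_obs(); print(s['t'],s['eef_pos'],s['gripper_width'],s['contact_force'],s['torque'])
im=snap('scene','s10')
cv2.imwrite('pics/c13.png',cv2.resize(im[160:290,150:290,::-1],None,fx=4.5,fy=4.5,interpolation=cv2.INTER_CUBIC))
E
```

```text
7.6667 [ 0.55284754 -0.18084036  0.10982248] 0.6570223326419053 [-3.44662894  4.15493328  8.49159301] [ 0.75853248  0.65293795 -0.02231711]
```

View pics/c13.png

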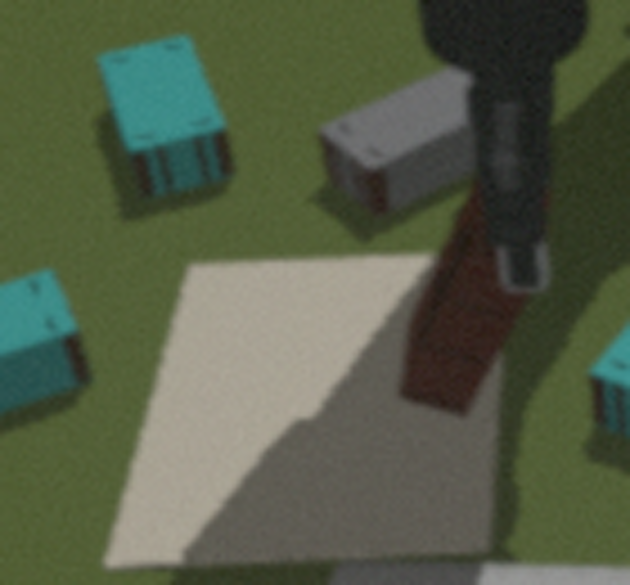

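```bash
python3 - <<'E'
from h import *
for a,b in [(402,393),(465,415),(527,290),(585,372)]:
    print(a,b,onx('scene',150+a/4.5,160+b/4.5,.581).round(4))
im=bot.read_camera('top'); cv2.imwrite('pics/c14.png',cv2.resize(im[150:260,280:440,::-1],None,fx=5,fy=5,interpolation=cv2.INTER_CUBIC))
c=bot.calibration('top')
m=(im[...,2].astype(int)>im[...,0]*1.8)&(im[...,2]>90); m[:,:300]=0; m[:,370:]=0; m[:160]=0; m[240:]=0
from m import rect
print(rect(m,'top',.039,c))
E
```

```text
402 393 [ 0.581  -0.2468  0.0197]
465 415 [ 0.581  -0.2167  0.0029]
527 290 [ 0.581  -0.1788  0.0857]
585 372 [ 0.581  -0.1541  0.0304]
(((547.2764892578125, -100.8790283203125), (57.51924133300781, 113.95526123046875), 60.325260162353516), (305, 178, 37, 48))
```

View pics/c14.png

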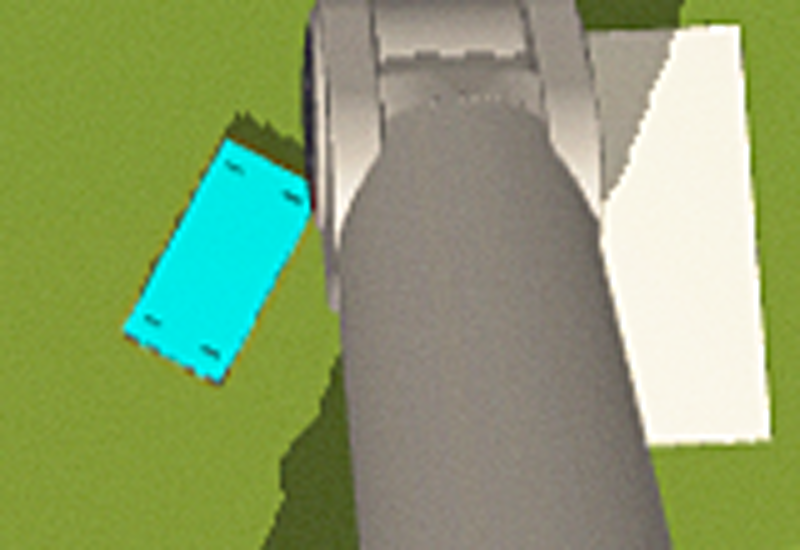

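Request:
{"api": "drive_tool", "payload": {"increments": "0 0 0.001 0; 0 0 0.001 0; 0 0 0.004 0; 0 0 0.006 0; 0 -0.01 0.004 0; 0 -0.02 0 0; 0 -0.02 0 0; 0 -0.02 0 0; 0 -0.02 0 0; 0 -0.01 0 0; 0 0 0 0; 0 0 0 0", "grip": 0.6}}

```text
t: 8.77
eef_pos: [0.5523, -0.2843, 0.1251]
tool_rot: [-0.0, 0.702, 0.713, 0.0]
contact_force: [-0.7, 0.8, -1.4]
gripper_width: 0.651
```

```bash
python3 - <<'E'
from m import *
s=bot.get_obs(); print(s['t'],s['eef_pos'],s['gripper_width'],s['contact_force'],s['torque'])
im=snap('scene','s11')
cv2.imwrite('pics/c15.png',cv2.resize(im[160:290,150:290,::-1],None,fx=4.5,fy=4.5,interpolation=cv2.INTER_CUBIC))
E
```

```text
8.7667 [ 0.5522708  -0.28430156  0.12512933] 0.6514860273680737 [-0.69065399  0.77260632 -1.38860369] [ 0.0861805  -0.018365   -0.00676204]
```

View pics/c15.png

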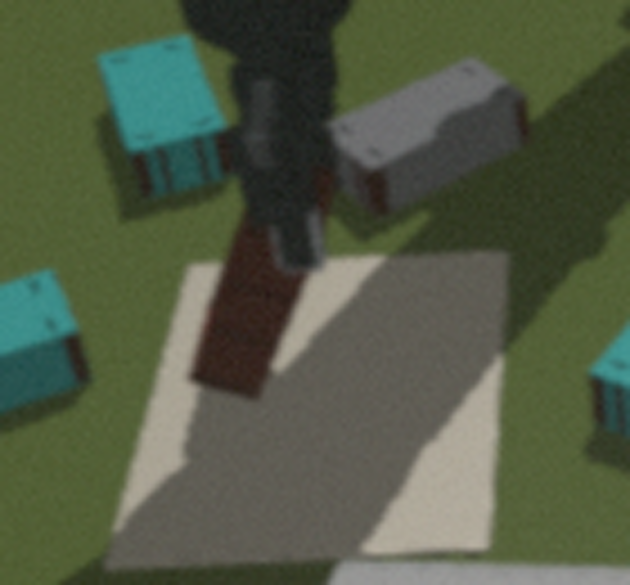

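```bash
python3 - <<'E'
from h import *
for a,b in [(192,378),(260,398),(305,275),(275,265),(323,265)]:
    print(a,b,onx('scene',150+a/4.5,160+b/4.5,.581).round(4))
E
```

```text
192 378 [ 0.581  -0.3493  0.0344]
260 398 [ 0.581  -0.3181  0.0192]
305 275 [ 0.581  -0.2833  0.0992]
275 265 [ 0.581  -0.2965  0.1059]
323 265 [ 0.581  -0.2739  0.1051]
```

Request:
{"api": "drive_tool", "payload": {"increments": "0 0 -0.007 0; 0 0 -0.007 0; 0 0 0 0"}}

```text
t: 9.07
eef_pos: [0.5527, -0.2824, 0.11]
tool_rot: [-0.0, 0.7, 0.714, 0.0]
contact_force: [1.2, -0.9, 0.6]
gripper_width: 0.649
```

Request:
{"api": "drive_tool", "payload": {"increments": "0 0 -0.001 0; 0 0.007 -0.004 0; 0 0.007 -0.004 0; 0 0.007 -0.005 0; 0 0.006 -0.005 0; 0 0.006 -0.006 0; 0 0.005 -0.006 0; 0 0 0 0; 0 0 0 0", "grip": 0.655}}

```text
t: 9.82
eef_pos: [0.5523, -0.2461, 0.0793]
tool_rot: [-0.0, 0.701, 0.713, -0.0]
contact_force: [-0.1, -0.3, -1.5]
gripper_width: 0.658
```

```bash
python3 - <<'E'
from m import *
s=bot.get_obs(); print(s['t'],s['eef_pos'],s['gripper_width'],s['contact_force'],s['torque'])
im=snap('scene','s12')
cv2.imwrite('pics/c16.png',cv2.resize(im[160:290,150:290,::-1],None,fx=4.5,fy=4.5,interpolation=cv2.INTER_CUBIC))
E
```

```text
9.8167 [ 0.55229145 -0.24607193  0.07931261] 0.6583236157096192 [-0.07169383 -0.32703644 -1.45866933] [ 0.08083666 -0.01616284  0.02068304]
```

View pics/c16.png

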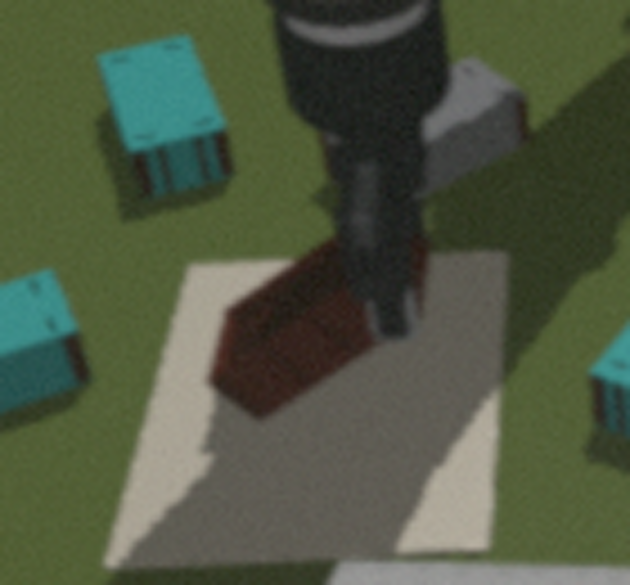

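Request:
{"api": "drive_tool", "payload": {"increments": "0 0.005 -0.006 0; 0 0.005 -0.007 0; 0 0.004 -0.007 0; 0 0.003 -0.008 0; 0 0.003 -0.008 0; 0 0.002 -0.006 0; 0 0 0 0; 0 0 0 0"}}

```text
t: 10.53
eef_pos: [0.5522, -0.2241, 0.0374]
tool_rot: [-0.0, 0.701, 0.713, -0.0]
contact_force: [0.4, -0.4, -0.6]
gripper_width: 0.655
```

```bash
python3 - <<'E'
from m import *
s=bot.get_obs(); print(s['t'],s['eef_pos'],s['gripper_width'],s['contact_force'],s['torque'])
im=snap('scene','s13')
cv2.imwrite('pics/c17.png',cv2.resize(im[160:290,150:290,::-1],None,fx=4.5,fy=4.5,interpolation=cv2.INTER_CUBIC))
E
```

```text
10.5333 [ 0.5521612  -0.22405269  0.03743808] 0.6554465072523825 [ 0.41334661 -0.36042914 -0.60858662] [ 0.0547805   0.04202224 -0.03431461]
```

View pics/c17.png

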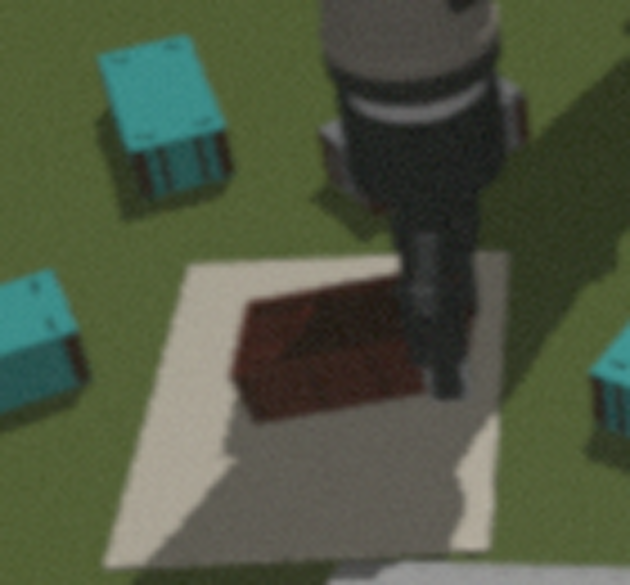

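Request:
{"api": "drive_tool", "payload": {"increments": "0 0.001 -0.005 0; 0 0 -0.004 0; 0 0 0 0; 0 0 0 0"}}

```text
t: 10.92
eef_pos: [0.5524, -0.2233, 0.0289]
tool_rot: [-0.0, 0.701, 0.713, -0.0]
contact_force: [0.0, 0.0, -1.0]
gripper_width: 0.658
```

Request:
{"api": "drive_tool", "payload": {"increments": "0 0 0 0; 0 0 0 0; 0 0 0 0; 0 0 0 0; 0 -0.01 0.03 0; 0 -0.03 0.03 0; 0 -0.03 0.03 0; 0 -0.03 0.02 0; 0 -0.02 0.01 0; 0 0 0 0; 0 0 0 0; 0 0 0 0", "grip": 1}}

```text
t: 11.92
eef_pos: [0.5522, -0.3408, 0.1474]
tool_rot: [-0.001, 0.701, 0.713, 0.0]
contact_force: [-0.4, 0.3, -0.2]
gripper_width: 1.003
```

```bash
python3 - <<'E'
from m import *
snap('scene','s14')
bot.read_camera('top')
s=bot.get_obs(); print(s['t'],s['eef_pos'],s['gripper_width'],s['contact_force'],s['torque'])
c=bot.calibration('wrist'); np.save('cw5.npy',np.array(c['camera_from_world']))
snap('wrist','w5'); print(bot.get_obs()['eef_pos'])
E
```

```text
12.0167 [ 0.55236209 -0.33993528  0.14707591] 1.0025262292032442 [ 0.28623214 -0.25083327 -1.03312914] [ 0.02728313 -0.00887533 -0.02052396]
[ 0.55241957 -0.34006206  0.14712424]
```

View pics/w5.png

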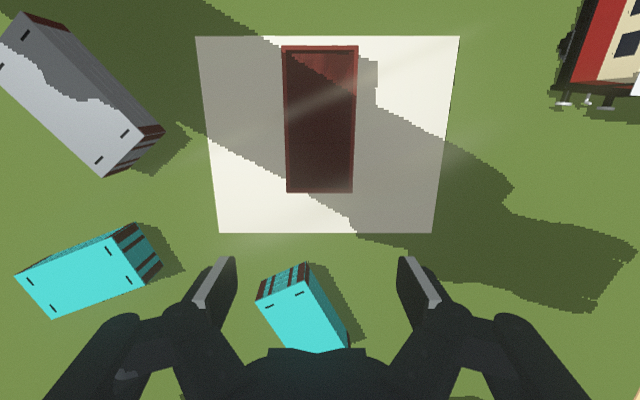

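View pics/s14.png

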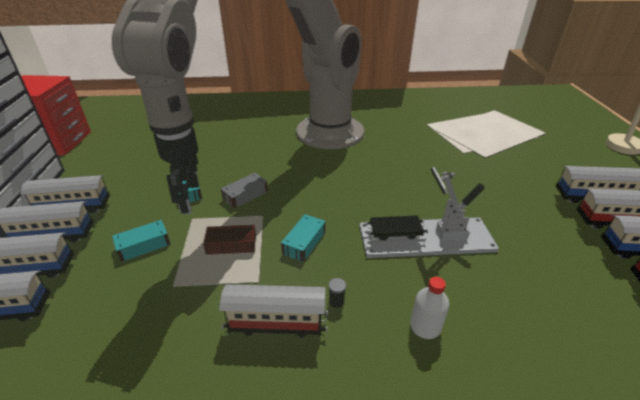

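```bash
python3 - <<'E'
from m import *
im=cv2.imread('pics/w5.png'); c=bot.calibration('wrist'); print(bot.get_obs()['eef_pos'])
for u,v in [(287,192.5),(352.5,192.5),(281.5,46),(358,46)]: print(onz('wrist',u,v,.039,c).round(4))
cv2.imwrite('pics/c18.png',cv2.resize(im[30:210,260:380],None,fx=4.9,fy=3.3,interpolation=cv2.INTER_CUBIC)[:600])
B,G,R=[im[...,i].astype(int) for i in range(3)]
m=(R>G*1.45)&(R>B*1.3); m2=np.zeros_like(m); m2[30:210,265:375]=m[30:210,265:375]
m2=cv2.morphologyEx(m2.astype(np.uint8),cv2.MORPH_CLOSE,np.ones((5,5)))
print(rect(m2,'wrist',.039,c))
E
```

```text
[ 0.55241957 -0.34006206  0.14712424]
[ 0.5264 -0.328   0.039 ]
[ 0.582 -0.327  0.039]
[ 0.5241 -0.2173  0.039 ]
[ 0.5793 -0.2163  0.039 ]
(((551.8851928710938, -237.1768798828125), (55.56320571899414, 41.091285705566406), 1.3800550699234009), (281, 46, 77, 61))
```

View pics/c18.png

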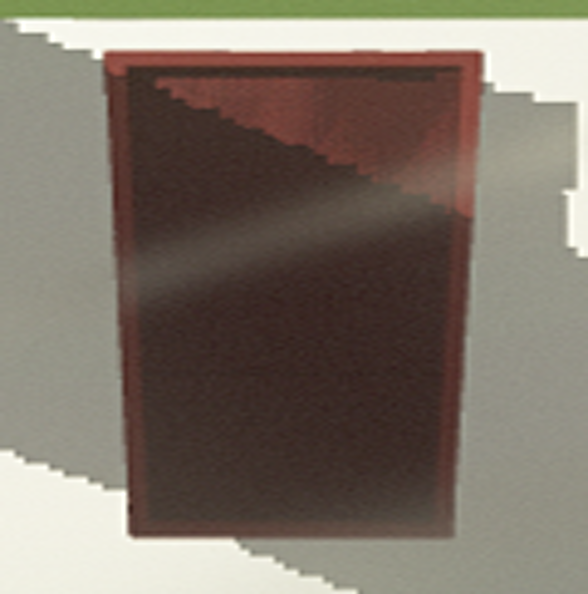

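Request:
{"api": "drive_tool", "payload": {"increments": "0 0.018 0.0055 0; 0 0.034 0.0055 0; 0 0.04 0 0; 0 0.04 0 0; 0 0.04 0 0; 0 0.04 0 0; 0 0.04 0 0; 0 0.04 0 0; 0 0.04 0 0; -0.001 0.03 0 0; -0.001 0.02 0 0; 0 0 0 0"}}

```text
t: 13.07
eef_pos: [0.5491, 0.048, 0.1595]
tool_rot: [-0.001, 0.697, 0.717, 0.001]
contact_force: [-0.1, 1.1, -0.2]
gripper_width: 0.999
```

Request:
{"api": "drive_tool", "payload": {"increments": "0 0 0 0; 0 0 0 0; 0 0 0 0; 0 0 0 0; 0 0 0 0; 0 0 0 0"}}

```text
t: 13.57
eef_pos: [0.5505, 0.0391, 0.159]
tool_rot: [0.0, 0.702, 0.713, -0.0]
contact_force: [-0.9, 0.1, -0.6]
gripper_width: 1.003
```

```bash
python3 - <<'E'
from m import *
s=bot.get_obs(); print(s['t'],s['eef_pos'],s['tool_rot'])
c=bot.calibration('wrist')
im=snap('wrist','w6')[:,:,::-1]; print(bot.get_obs()['eef_pos'])
cv2.imwrite('pics/c19.png',cv2.resize(im[30:210,260:380],None,fx=4.9,fy=3.3,interpolation=cv2.INTER_CUBIC)[:600])
E
```

```text
13.5667 [0.55048187 0.03914177 0.15900212] [ 3.42867389e-05  7.01599006e-01  7.12571982e-01 -6.53663392e-05]
[0.55049344 0.0393584  0.15899333]
```

View pics/w6.png

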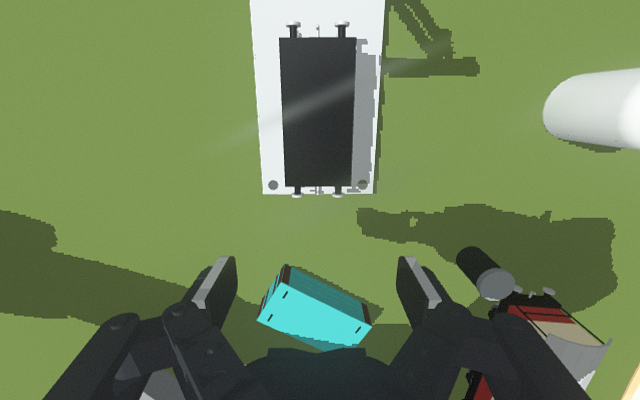

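View pics/c19.png

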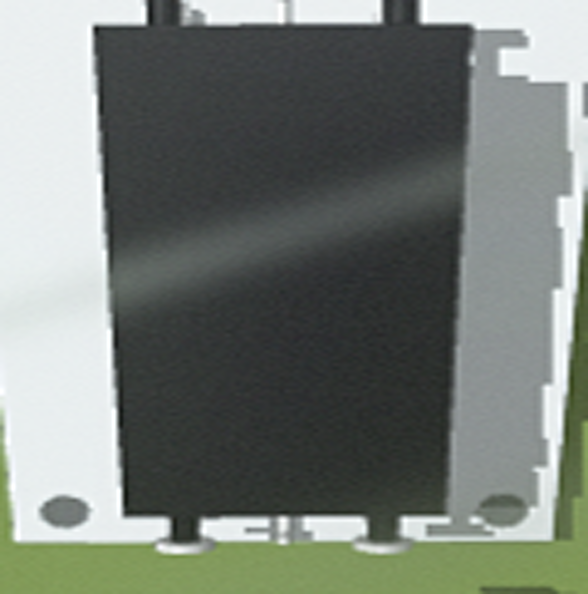

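```bash
python3 - <<'E'
from m import *
c=bot.calibration('wrist')
def go(l,z,c,eef):
    P=np.array([onz('wrist',260+a/4.9,30+b/3.3,z,c)[:2] for a,b in l]); print(P.round(4)); m=P.mean(0)
    print('centre',m.round(4),'rel tcp',(m-eef).round(4),'yaw',np.degrees(np.arctan2(*(P[2]+P[3]-P[0]-P[1])[::-1])), 'w',np.linalg.norm(P[1]-P[0]),np.linalg.norm(P[3]-P[2]),'l',np.linalg.norm(P[2]-P[0]))
go([(122,516),(449,514),(95,27),(472,24)],.05,c,bot.get_obs()['eef_pos'][:2])
c5=dict(c); c5['camera_from_world']=np.load('cw5.npy')
go([(130,536),(455,537),(105,52),(484,50)],.039,c5,np.array([.55236,-.33994]))
E
```

```text
[[0.5229 0.0564]
 [0.5793 0.0578]
 [0.5212 0.1671]
 [0.5764 0.1685]]
centre [0.55   0.1125] rel tcp [-0.0005  0.0731] yaw 91.17009392353779 w 0.056453061083832315 0.05524421033814473 l 0.11069114040020311
[[ 0.5259 -0.3278]
 [ 0.5823 -0.327 ]
 [ 0.5239 -0.217 ]
 [ 0.5797 -0.2156]]
centre [ 0.553  -0.2719] rel tcp [0.0006 0.0681] yaw 91.1624532056961 w 0.056328602149244116 0.055805733674880245 l 0.11084014162565684
```

Request:
{"api": "drive_tool", "payload": {"increments": "0 -0.017 0 0.005; 0.001 -0.034 0 0; 0.001 -0.038 0 0; 0.001 -0.038 0 0; 0 -0.038 -0.01 0; 0 -0.038 -0.01 0; 0 -0.038 -0.01 0; 0 -0.038 -0.01 0; 0 -0.034 -0.01 0; 0 -0.02 -0.01 0; 0 -0.0034 0 0; 0 0 0 0"}}

```text
t: 14.62
eef_pos: [0.5524, -0.2984, 0.0982]
tool_rot: [-0.001, 0.701, 0.714, -0.0]
contact_force: [-0.3, 0.8, 0.5]
gripper_width: 1.0
```

Request:
{"api": "drive_tool", "payload": {"increments": "0 0 -0.015 0; 0 0 -0.02 0; 0 0 -0.02 0; 0 0 -0.01 0; 0 0 -0.006 0; 0 0 0 0; 0 0 0 0; 0 0 0 0"}}

```text
t: 15.28
eef_pos: [0.5544, -0.2964, 0.0293]
tool_rot: [0.001, 0.699, 0.715, 0.0]
contact_force: [-0.1, 0.4, -0.2]
gripper_width: 0.999
```

Request:
{"api": "drive_tool", "payload": {"increments": "0 0 0 0; 0 0 0 0; 0 0 0 0; 0 0 0 0; 0 0 0 0; 0 0 0 0; 0 0 0 0", "grip": 0, "squeeze": 45}}

```text
t: 15.87
eef_pos: [0.5539, -0.2967, 0.029]
tool_rot: [0.001, 0.699, 0.715, 0.0]
contact_force: [-1.0, 0.6, 6.9]
gripper_width: 0.647
```

Request:
{"api": "drive_tool", "payload": {"increments": "0 0 0.005 0; 0 0 0.01 0; 0 0 0.015 0; 0 0 0.015 0; 0 0 0.01 0; 0 0 0 0; 0 0 0 0; 0 0 0 0; 0 0 0 0"}}

```text
t: 16.62
eef_pos: [0.5527, -0.2962, 0.0821]
tool_rot: [-0.001, 0.699, 0.715, -0.0]
contact_force: [0.6, 0.6, -0.9]
gripper_width: 0.647
```

```bash
python3 - <<'E'
from m import *
s=bot.get_obs(); print(s['t'],s['eef_pos'],s['tool_rot'],s['gripper_width'],s['contact_force'],s['torque'])
c=bot.calibration('wrist'); np.save('cw7.npy',np.array(c['camera_from_world']))
im=snap('wrist','w7')[:,:,::-1]; print(bot.get_obs()['eef_pos'])
im=snap('scene','s15')
cv2.imwrite('pics/c20.png',cv2.resize(im[160:290,150:290,::-1],None,fx=4.5,fy=4.5,interpolation=cv2.INTER_CUBIC))
E
```

```text
16.6167 [ 0.55274554 -0.29616346  0.08206576] [-8.18659498e-04  6.99281771e-01  7.14845610e-01 -2.96142206e-04] 0.6468813653424029 [ 0.58937842  0.57009453 -0.89647219] [-0.05907712 -0.02507507 -0.01645974]
[ 0.55281508 -0.296146    0.08206061]
```

View pics/w7.png

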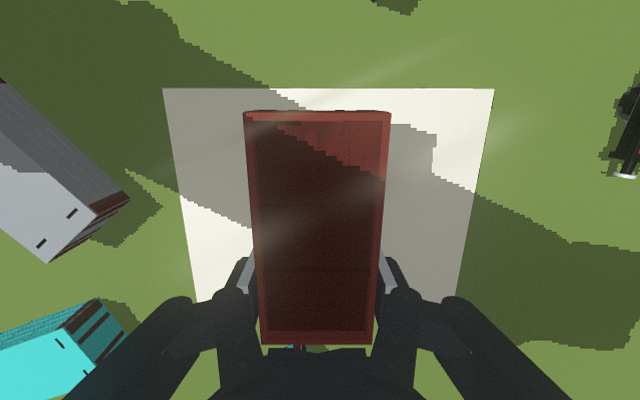

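View pics/c20.png

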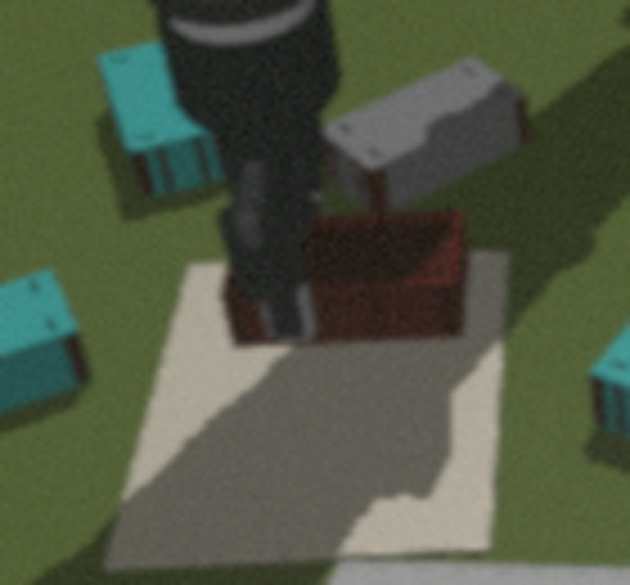

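```bash
python3 - <<'E'
from m import *
im=cv2.imread('pics/w7.png')
cv2.imwrite('pics/c21.png',np.hstack([cv2.resize(im[95:135,230:280],None,fx=8,fy=8,interpolation=2),cv2.resize(im[95:135,350:400],None,fx=8,fy=8,interpolation=2)]))
cv2.imwrite('pics/c22.png',np.hstack([cv2.resize(im[325:365,245:295],None,fx=8,fy=8,interpolation=2),cv2.resize(im[325:365,345:395],None,fx=8,fy=8,interpolation=2)]))
E
```

```text
(no output)
```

View pics/c21.png

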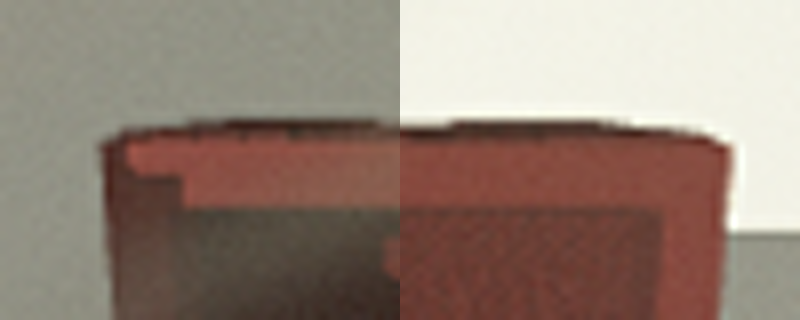

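View pics/c22.png

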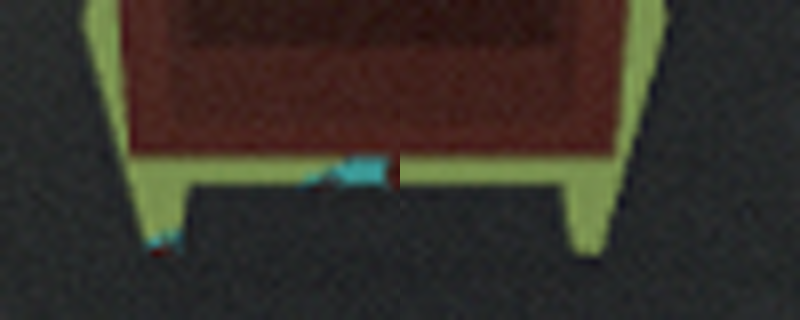

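```bash
python3 - <<'E'
from m import *
c=dict(bot.calibration('wrist')); c['camera_from_world']=np.load('cw7.npy')
for z in (.090,.0921,.094):
    P=np.array([onz('wrist',u,v,z,c)[:2] for u,v in [(261.2,344.4),(371.9,344.4),(243.1,112.3),(391.5,112.3)]])
    m=P.mean(0); print(z,P.round(4).tolist(),'c',m.round(4),'rel',(m-[.55275,-.29616]).round(4),'yaw',np.degrees(np.arctan2(*(P[2]+P[3]-P[0]-P[1])[::-1])),'w',P[1,0]-P[0,0],P[3,0]-P[2,0],'l',P[2,1]-P[0,1])
E
```

```text
0.09 [[0.5245, -0.3294], [0.5811, -0.3281], [0.5224, -0.2161], [0.5788, -0.2149]] c [ 0.5517 -0.2721] rel [-0.0011  0.024 ] yaw 91.11041583603249 w 0.056565104613194084 0.056460242213498324 l 0.11329874458114603
0.0921 [[0.525, -0.3272], [0.5805, -0.326], [0.5229, -0.2161], [0.5783, -0.2149]] c [ 0.5517 -0.271 ] rel [-0.0011  0.0251] yaw 91.11041583603249 w 0.05550605985244805 0.055403160747538927 l 0.11117749964279991
0.094 [[0.5254, -0.3252], [0.58, -0.324], [0.5233, -0.216], [0.5778, -0.2148]] c [ 0.5516 -0.27  ] rel [-0.0011  0.0261] yaw 91.1104158360325 w 0.05454787649748749 0.05444675370690921 l 0.10925827803191532
```

```bash
python3 - <<'E'
from m import *
im=cv2.imread('pics/s15.png')
p=[.553,-.216,.203]; u,v=proj('scene',p); print(u,v, proj('scene',[.553,-.296,.082]))
cr=cv2.resize(im[60:260,130:290],None,fx=3.7,fy=3,interpolation=2)
cv2.circle(cr,(int((u-130)*3.7),int((v-60)*3)),4,(0,255,255),1)
cv2.imwrite('pics/c23.png',cr)
E
```

```text
245.14664566424003 172.48053946859915 (np.float64(215.13987158134103), np.float64(218.97963582976095))
```

View pics/c23.png

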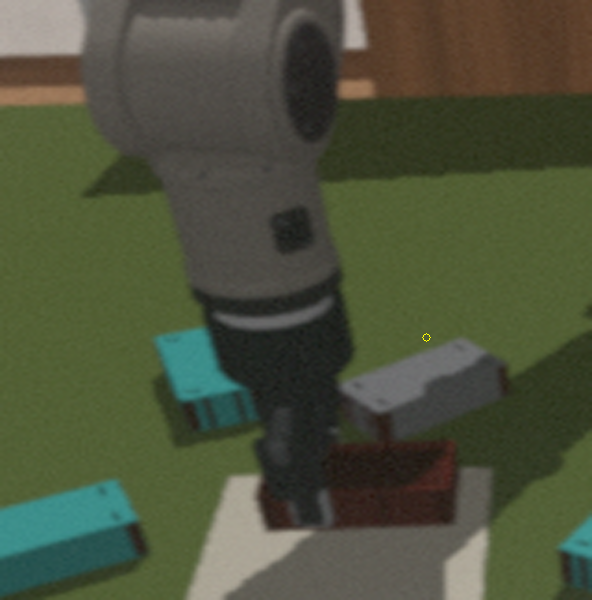

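Request:
{"api": "drive_tool", "payload": {"increments": "0 0.01 0.015 0; 0 0.02 0.015 0; 0 0.03 0.008 0; 0 0.036 0 0; 0 0.036 0 0; 0 0.036 0 0; 0 0.036 0 0; 0 0.036 0 0; -0.001 0.036 0 0; -0.001 0.03 0 0; 0 0.02 0 0; 0 0.012 0 0"}}

```text
t: 17.72
eef_pos: [0.551, 0.0453, 0.1208]
tool_rot: [-0.001, 0.698, 0.716, 0.0]
contact_force: [-0.0, 0.4, -1.5]
gripper_width: 0.646
```

Request:
{"api": "drive_tool", "payload": {"increments": "0 0.007 0 0; 0 0.005 0 0; 0 0 0 0; 0 0 0 0; 0 0 0 0; 0 0 0 0"}}

```text
t: 18.22
eef_pos: [0.5515, 0.052, 0.1209]
tool_rot: [0.0, 0.7, 0.714, -0.0]
contact_force: [0.1, -0.0, -1.5]
gripper_width: 0.648
```

Request:
{"api": "drive_tool", "payload": {"increments": "0 0.006 0 0; 0 0.008 0 0; 0 0.008 -0.005 0; 0 0.007 -0.007 0; 0 0.005 -0.008 0; 0 0.002 -0.008 0; 0 0 -0.006 0; 0 0 -0.004 0; 0 0 0 0; 0 0 0 0; 0 0 0 0; 0 0 0 0"}}

```text
t: 19.22
eef_pos: [0.5518, 0.0893, 0.0834]
tool_rot: [0.0, 0.699, 0.715, 0.0]
contact_force: [0.3, 0.1, -1.8]
gripper_width: 0.651
```

```bash
python3 - <<'E'
from m import *
s=bot.get_obs(); print(s['t'],s['eef_pos'],s['tool_rot'],s['contact_force'],s['torque'])
c=bot.calibration('wrist'); np.save('cw8.npy',np.array(c['camera_from_world']))
im=snap('wrist','w8')[:,:,::-1]; print(bot.get_obs()['eef_pos'])
im=snap('scene','s16')
cv2.imwrite('pics/c24.png',cv2.resize(im[140:265,340:510,::-1],None,fx=4.7,fy=4.7,interpolation=cv2.INTER_CUBIC))
E
```

```text
19.2167 [0.55183652 0.08932518 0.08343323] [2.68082759e-04 6.99488683e-01 7.14643557e-01 3.10449429e-04] [ 0.26503773  0.06210764 -1.77835737] [-0.02406082 -0.00822465  0.00875421]
[0.55179411 0.08940053 0.08344302]
```

View pics/w8.png

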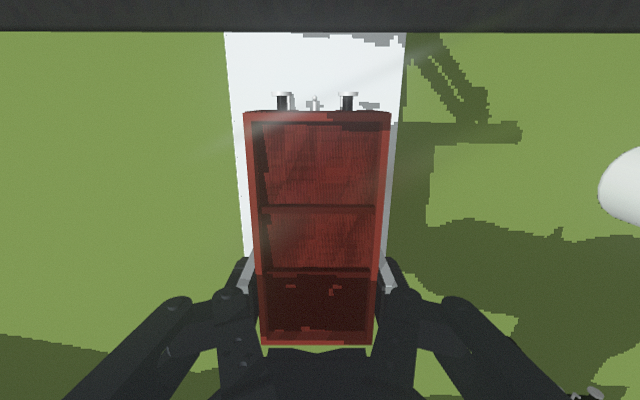

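View pics/c24.png

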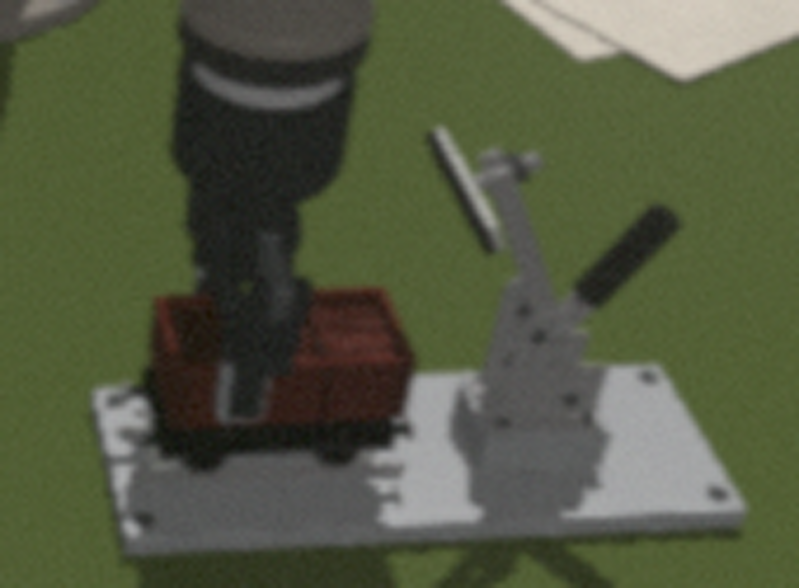

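```bash
python3 - <<'E'
from m import *
im=cv2.imread('pics/w8.png')
cv2.imwrite('pics/c25.png',cv2.resize(im[80:130,235:400],None,fx=4.8,fy=4.8,interpolation=2))
E
```

```text
(no output)
```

View pics/c25.png

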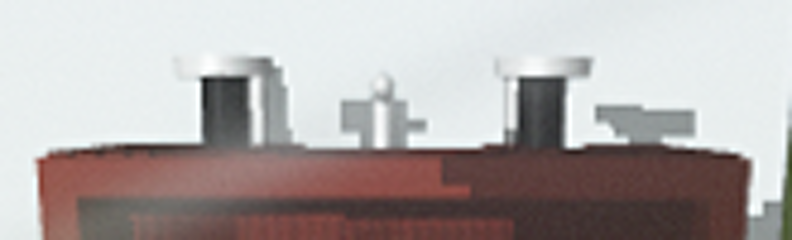

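```bash
python3 - <<'E'
from m import *
c=dict(bot.calibration('wrist')); c['camera_from_world']=np.load('cw8.npy')
B=onz('wrist',314.7,94,.041,c); print('buf mid',B)
z=.0834+.0095
L=onz('wrist',235+38/4.8,112.5,z,c);R=onz('wrist',235+750/4.8,112.5,z,c); print('wagon far',L,R,(L+R)/2)
ax=np.radians(91.17); d=np.array([np.cos(ax),np.sin(ax)])
m=((L+R)/2)[:2]; print('wagon far predicted x at buf y', m+d*((B[1]-m[1])/d[1]))
P=np.array([onz('wrist',u,v,z,c)[:2] for u,v in [(261.2,345),(372.5,345),(243.1,112.5),(391.2,112.5)]]); print(P,P.mean(0))
E
```

```text
buf mid [0.54833345 0.17799796 0.041     ]
wagon far [0.52179089 0.16940221 0.0929    ] [0.57743476 0.17057373 0.0929    ] [0.54961282 0.16998797 0.0929    ]
wagon far predicted x at buf y [0.54944924 0.17799796]
[[0.52387986 0.05738602]
 [0.58003476 0.05850408]
 [0.52185963 0.16940366]
 [0.57741599 0.17057333]] [0.55079756 0.11396677]
```

Request:
{"api": "drive_tool", "payload": {"increments": "-0.0005 -0.001 0 0.001; -0.0004 -0.0005 0 0; 0 0 -0.002 0; 0 0 -0.002 0; 0 0 -0.001 0; 0 0 0 0; 0 0 0 0; 0 0 0 0"}}

```text
t: 19.98
eef_pos: [0.5506, 0.0881, 0.078]
tool_rot: [-0.0, 0.699, 0.715, 0.0]
contact_force: [0.2, 1.0, -1.3]
gripper_width: 0.65
```

Request:
{"api": "drive_tool", "payload": {"increments": "0 0 -0.001 0; 0 0 0 0; 0 0 0 0"}}

```text
t: 20.23
eef_pos: [0.5505, 0.0881, 0.077]
tool_rot: [-0.0, 0.699, 0.715, -0.0]
contact_force: [0.3, 0.5, -2.1]
gripper_width: 0.647
```

Request:
{"api": "drive_tool", "payload": {"increments": "0 0 -0.001 0; 0 0 0 0; 0 0 0 0"}}

```text
t: 20.48
eef_pos: [0.5505, 0.0881, 0.076]
tool_rot: [-0.0, 0.699, 0.715, -0.0]
contact_force: [0.1, 0.5, -1.7]
gripper_width: 0.645
```

```bash
python3 - <<'E'
from m import *
s=bot.get_obs(); print(s['t'],s['eef_pos'],s['tool_rot'],s['contact_force'],s['torque'])
c=bot.calibration('wrist'); np.save('cw9.npy',np.array(c['camera_from_world']))
im=snap('wrist','w9')[:,:,::-1]; print(bot.get_obs()['eef_pos'])
cv2.imwrite('pics/c27.png',cv2.resize(im[80:130,235:400],None,fx=4.8,fy=4.8,interpolation=2))
im=snap('scene','s17')
cv2.imwrite('pics/c26.png',cv2.resize(im[190:260,360:440,::-1],None,fx=8,fy=8,interpolation=cv2.INTER_CUBIC))
E
```

```text
20.4833 [0.55053884 0.08806204 0.076005  ] [-7.46936895e-06  6.98927889e-01  7.15192147e-01 -8.64657823e-06] [ 0.08715101  0.48000274 -1.71867606] [-0.03123412  0.01308456 -0.05436506]
[0.55052029 0.08804129 0.07599742]
```

View pics/c26.png

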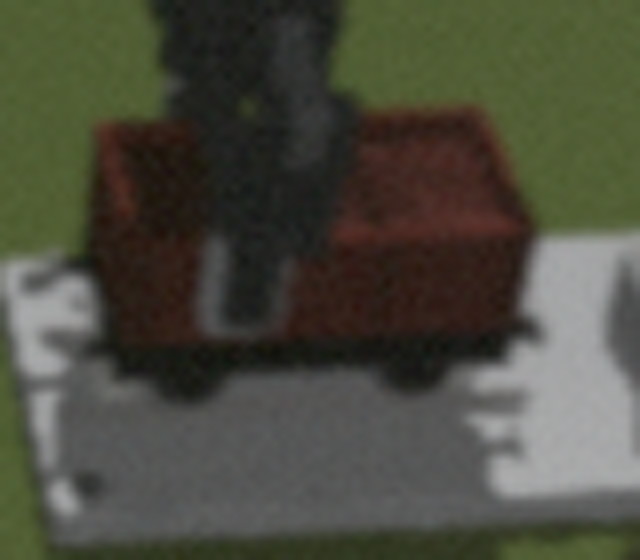

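View pics/c27.png

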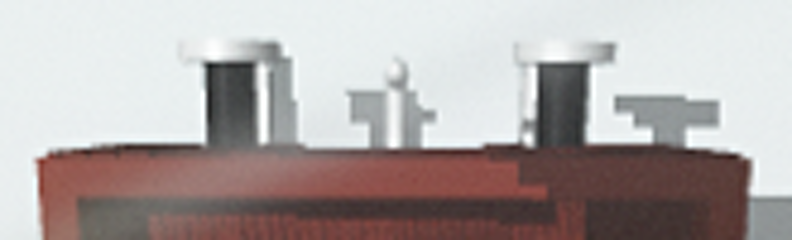

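```bash
python3 - <<'E'
from m import *
c=dict(bot.calibration('wrist')); c['camera_from_world']=np.load('cw9.npy')
B=onz('wrist',235+398.5/4.8,80+50/4.8,.041,c); print('buf mid',B)
z=.076+.0095
P=np.array([onz('wrist',u,v,z,c)[:2] for u,v in [(261.2,345),(372.5,345),(235+38/4.8,112.5),(235+751/4.8,112.5)]]); print(P,P.mean(0))
ax=np.radians(91.17); d=np.array([np.cos(ax),np.sin(ax)]); m=P.mean(0)
print(m+d*((B[1]-m[1])/d[1])-B[:2])
E
```

```text
buf mid [0.54859916 0.17825891 0.041     ]
[[0.52266034 0.05607174]
 [0.57879988 0.05732375]
 [0.52040215 0.16808389]
 [0.57610769 0.16934283]] [0.54949251 0.11270555]
[-0.00044545  0.        ]
```

Request:
{"api": "drive_tool", "payload": {"increments": "0.0004 -0.0002 -0.0007 0; 0 0 0 0; 0 0 0 0"}}

```text
t: 20.83
eef_pos: [0.5506, 0.088, 0.0759]
tool_rot: [-0.0, 0.699, 0.715, -0.0]
contact_force: [-3.1, -0.3, 6.2]
gripper_width: 0.651
```

Request:
{"api": "drive_tool", "payload": {"increments": "0 0 -0.0007 0; 0 0 0 0; 0 0 0 0"}}

```text
t: 21.08
eef_pos: [0.5506, 0.088, 0.0759]
tool_rot: [0.0, 0.699, 0.715, -0.0]
contact_force: [-6.2, -1.3, 12.7]
gripper_width: 0.648
```

Request:
{"api": "drive_tool", "payload": {"increments": "-0.0003 0 0.0012 0; 0 0 0 0; 0 0 0 0"}}

```text
t: 21.33
eef_pos: [0.5508, 0.0879, 0.0759]
tool_rot: [0.0, 0.699, 0.715, 0.0]
contact_force: [-1.1, 0.1, 2.4]
gripper_width: 0.647
```

Request:
{"api": "drive_tool", "payload": {"increments": "0 0 0 0; 0 0 0 0; 0 0 0 0", "grip": 0.657, "squeeze": 20}}

```text
t: 21.58
eef_pos: [0.5508, 0.0879, 0.0758]
tool_rot: [0.0, 0.699, 0.715, 0.0]
contact_force: [-0.2, 0.1, -0.2]
gripper_width: 0.653
```

Request:
{"api": "drive_tool", "payload": {"increments": "0 0 0 0; 0 0 0 0; 0 0 0 0; 0 0 0 0", "grip": 0.75}}

```text
t: 21.92
eef_pos: [0.5507, 0.0879, 0.0758]
tool_rot: [-0.0, 0.699, 0.715, 0.0]
contact_force: [-0.1, 0.3, -0.7]
gripper_width: 0.751
```

Request:
{"api": "drive_tool", "payload": {"increments": "0 0 0 0; 0 0 0 0; 0 0 0.01 0; 0 0 0.02 0; 0 0 0.03 0; 0 -0.015 0.03 0; 0 -0.02 0.015 0; 0 -0.015 0.01 0; 0 0 0 0; 0 0 0 0; 0 0 0 0; 0 0 0 0", "grip": 1}}

```text
t: 22.92
eef_pos: [0.55, 0.0392, 0.1902]
tool_rot: [-0.001, 0.698, 0.716, -0.0]
contact_force: [0.9, -0.7, -0.4]
gripper_width: 1.0
```

```bash
python3 - <<'E'
from m import *
bot.read_camera('top'); bot.read_camera('top')
s=bot.get_obs(); print(s['t'],s['eef_pos'],s['tool_rot'],s['contact_force'])
c=bot.calibration('wrist'); np.save('cw10.npy',np.array(c['camera_from_world']))
im=snap('wrist','w10')[:,:,::-1]; print(bot.get_obs()['eef_pos'])
cv2.imwrite('pics/c28.png',cv2.resize(im[20:240,245:385],None,fx=5,fy=2.7,interpolation=2))
im=snap('scene','s18')
cv2.imwrite('pics/c29.png',cv2.resize(im[190:260,360:440,::-1],None,fx=8,fy=8,interpolation=cv2.INTER_CUBIC))
E
```

```text
23.0167 [0.55012177 0.03902717 0.19010149] [-6.72268258e-04  6.98271461e-01  7.15832654e-01 -3.54268979e-04] [-0.04364475 -0.27749183  0.19527503]
[0.55022062 0.03884763 0.19015932]
```

View pics/w10.png

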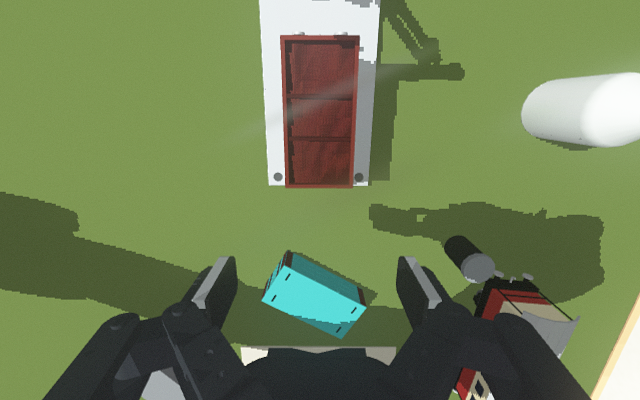

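View pics/c28.png

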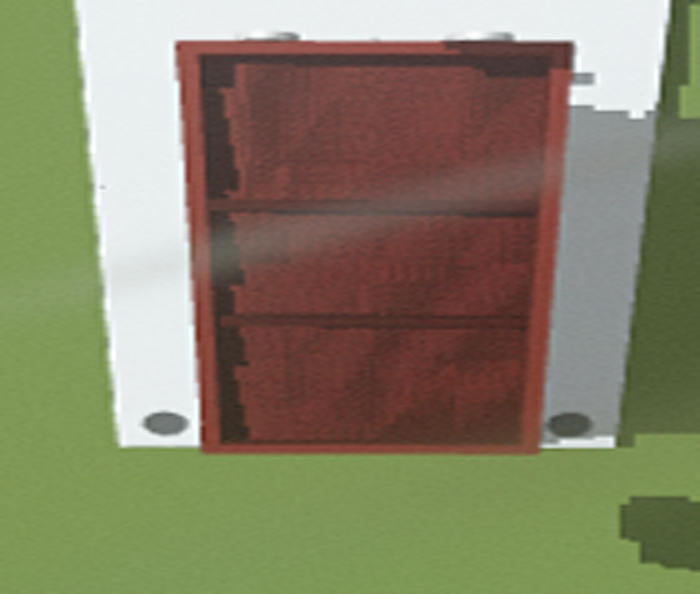

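View pics/c29.png

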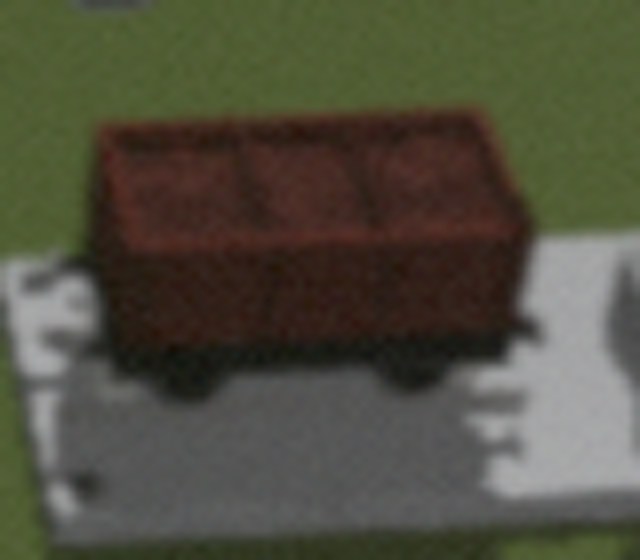

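```bash
python3 - <<'E'
from m import *
c=dict(bot.calibration('wrist')); c['camera_from_world']=np.load('cw10.npy')
P=np.array([onz('wrist',245+a/5,20+b/2.7,.086,c)[:2] for a,b in [(202,452),(540,452),(177,42),(574,41)]])
m=P.mean(0); print(P.round(4).tolist(),m.round(4),m-[.55,.1125],'yaw',np.degrees(np.arctan2(*(P[2]+P[3]-P[0]-P[1])[::-1])),'w',P[1,0]-P[0,0],P[3,0]-P[2,0],'l',P[2,1]-P[0,1])
# bolts on plate near end z=.012 & buffers
b1=onz('wrist',245+165/5,20+424/2.7,.012,c); b2=onz('wrist',245+570/5,20+425/2.7,.012,c); print(b1,b2,(b1+b2)/2)
c6=dict(c)
E
```

```text
[[0.5232, 0.0565], [0.5792, 0.0578], [0.5209, 0.1673], [0.5765, 0.1689]] [0.5499 0.1126] [-5.87008232e-05  1.20227366e-04] yaw 91.2661004676838 w 0.05603163882440776 0.0556460971868159 l 0.1108549304845067
[0.50720948 0.04610901 0.012     ] [0.59544434 0.0478733  0.012     ] [0.55132691 0.04699116 0.012     ]
```

```bash
cat >> h.py <<'E'
O=np.array([.5500,.1125]);D=np.array([-.0204,.9998])
def fx(x,z,y=0): 
    p=O+x*D+y*np.array([-.9998,-.0204]); return np.array([p[0],p[1],z])
E
python3 - <<'E'
from h import *
a=cv2.imread('pics/top0.png'); b=cv2.imread('pics/s18.png')
A=cv2.resize(a[160:240,140:240],None,fx=4,fy=4,interpolation=2); Bm=cv2.resize(b[140:240,400:500],None,fx=4,fy=4,interpolation=2)
for p in [fx(.173,.1506),fx(.162,.1315),fx(.145,.102),fx(.144,.052)]:
    u,v=proj('top',p); cv2.circle(A,(int((u-140)*4+2),int((v-160)*4+2)),4,(0,0,255),1)
    u,v=proj('scene',p); cv2.circle(Bm,(int((u-400)*4+2),int((v-140)*4+2)),4,(0,0,255),1)
cv2.imwrite('pics/c30.png',np.hstack([cv2.copyMakeBorder(A,0,80,0,0,0),Bm]))
E
```

```text
(no output)
```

View pics/c30.png

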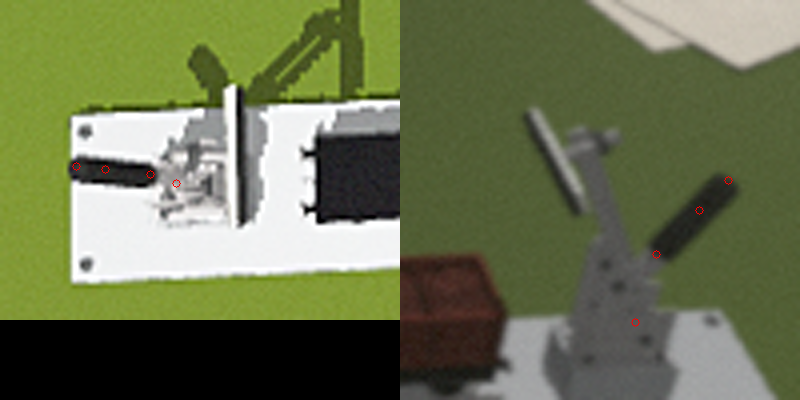

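Request:
{"api": "drive_tool", "payload": {"increments": "0 0 0.02 0; 0 0 0.03 0; 0 0.01 0.02 0; 0 0.02 0 0; 0 0.03 0 0; 0 0.03 0 0; -0.001 0.03 0 0; -0.001 0.03 0 0; -0.001 0.03 0 0; 0 0.02 0 0; 0 0.01 0 0; 0 0.0035 0 0", "grip": 0}}

```text
t: 24.12
eef_pos: [0.5469, 0.2537, 0.2605]
tool_rot: [-0.001, 0.698, 0.716, -0.0]
contact_force: [-0.9, -0.1, -0.1]
gripper_width: 0.006
```

Request:
{"api": "drive_tool", "payload": {"increments": "0 0 0 0; 0 0 0 0; 0 0 0 0; 0 0 0 0; 0 0 0 0"}}

```text
t: 24.53
eef_pos: [0.548, 0.2501, 0.2609]
tool_rot: [0.0, 0.7, 0.715, -0.0]
contact_force: [0.6, -1.0, 0.8]
gripper_width: -0.003
```

Request:
{"api": "drive_tool", "payload": {"increments": "-0.0008 0.005 -0.005 0; 0 0 -0.015 0; 0 0 -0.015 0; 0 0 -0.015 0; 0 0 -0.015 0; 0 0 -0.012 0; 0 0 -0.008 0; 0 0 -0.005 0; 0 0 0 0; 0 0 0 0"}}

```text
t: 25.37
eef_pos: [0.547, 0.2566, 0.1711]
tool_rot: [0.0, 0.699, 0.715, 0.0]
contact_force: [-0.3, -0.0, 0.2]
gripper_width: 0.004
```

```bash
python3 - <<'E'
from m import *
s=bot.get_obs(); print(s['t'],s['eef_pos'],s['contact_force'])
im=snap('scene','s19')
cv2.imwrite('pics/c31.png',cv2.resize(im[110:260,350:510,::-1],None,fx=4,fy=4,interpolation=cv2.INTER_CUBIC))
E
```

```text
25.3667 [0.54702713 0.25656106 0.1710946 ] [-0.31793802 -0.03031916  0.15559573]
```

View pics/c31.png

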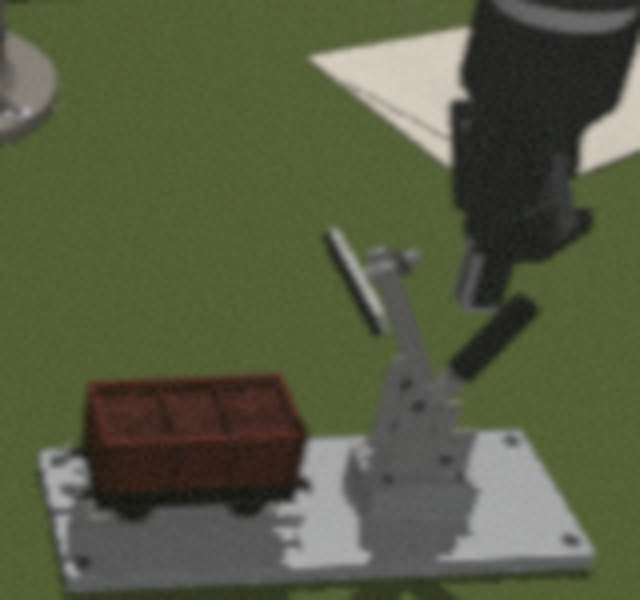

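Request:
{"api": "drive_tool", "payload": {"increments": "0 0.001 -0.003 0; 0 0.003 -0.003 0; 0 0.0057 -0.0018 0; 0 0.0057 -0.0018 0; 0 0.0057 -0.0018 0; 0 0.0057 -0.0018 0; -0.0005 0.0051 -0.0032 0; 0 0.0051 -0.0032 0; -0.0005 0.0051 -0.0032 0; 0 0.0051 -0.0032 0; 0 0 0 0"}}

```text
t: 26.33
eef_pos: [0.5449, 0.3048, 0.1438]
tool_rot: [-0.001, 0.698, 0.716, -0.0]
contact_force: [0.0, 0.2, -1.0]
gripper_width: -0.003
```

```bash
python3 - <<'E'
from m import *
s=bot.get_obs(); print(s['t'],s['eef_pos'],s['contact_force'])
im=snap('scene','s20')
cv2.imwrite('pics/c32.png',cv2.resize(im[110:260,350:510,::-1],None,fx=4,fy=4,interpolation=cv2.INTER_CUBIC))
E
```

```text
26.3333 [0.54491479 0.30483001 0.14383585] [ 0.00248119  0.19585582 -0.99924593]
```

View pics/c32.png

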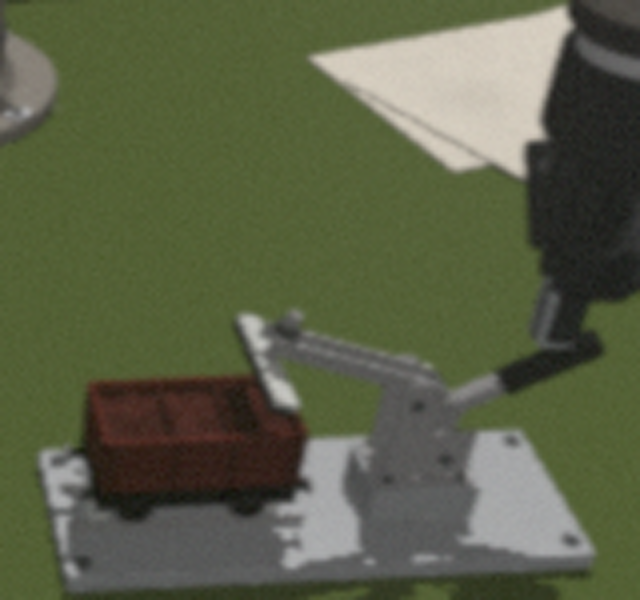

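Request:
{"api": "drive_tool", "payload": {"increments": "0 0.0038 -0.004 0; 0 0.0038 -0.004 0; 0 0.0038 -0.004 0; 0 0.0038 -0.004 0; 0 0.002 -0.0032 0; 0 0.002 -0.0032 0; 0 0.002 -0.0032 0; 0 0.0013 -0.0029 0; 0 0.0013 -0.0029 0; 0 0.0013 -0.0029 0; 0 0.0013 -0.0029 0; 0 0.0009 -0.003 0"}}

```text
t: 27.38
eef_pos: [0.5458, 0.3317, 0.1045]
tool_rot: [-0.0, 0.699, 0.715, 0.001]
contact_force: [-0.8, 2.1, 1.4]
gripper_width: 0.004
```

Request:
{"api": "drive_tool", "payload": {"increments": "0 0.0009 -0.003 0; 0 0.0009 -0.003 0; 0 0.0005 -0.003 0; 0 0 -0.002 0; 0 0 -0.001 0; 0 0 0 0"}}

```text
t: 27.88
eef_pos: [0.5462, 0.3324, 0.0967]
tool_rot: [0.001, 0.699, 0.715, -0.0]
contact_force: [-10.8, -10.0, 35.9]
gripper_width: -0.004
```

```bash
python3 - <<'E'
from m import *
s=bot.get_obs(); print(s['t'],s['eef_pos'],s['contact_force'])
im=snap('scene','s21')
cv2.imwrite('pics/c33.png',cv2.resize(im[110:260,350:510,::-1],None,fx=4,fy=4,interpolation=cv2.INTER_CUBIC))
E
```

```text
27.8833 [0.54620562 0.33242578 0.09673991] [-10.81391698 -10.03702135  35.88876204]
```

View pics/c33.png

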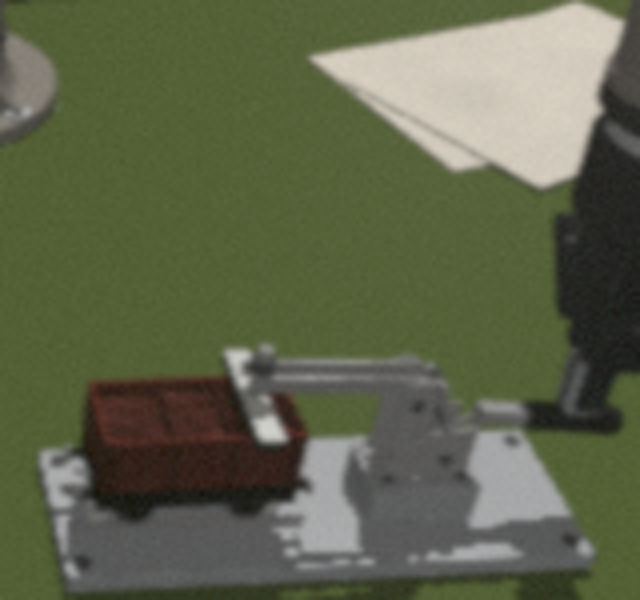

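Request:
{"api": "drive_tool", "payload": {"increments": "0 0 0.004 0; 0 0 0.01 0; 0 0 0.02 0; 0 0 0.03 0; 0 0 0.03 0; 0 0 0.03 0; 0 0 0.02 0; 0 0 0 0; 0 0 0 0; 0 0 0 0; 0 0 0 0"}}

```text
t: 28.85
eef_pos: [0.5453, 0.3324, 0.235]
tool_rot: [-0.0, 0.699, 0.715, -0.001]
contact_force: [0.2, 0.7, -0.9]
gripper_width: 0.003
```

```bash
python3 - <<'E'
from m import *
s=bot.get_obs(); print(s['t'],s['eef_pos'],s['contact_force'])
im=snap('scene','s22')
cv2.imwrite('pics/c34.png',cv2.resize(im[160:260,350:510,::-1],None,fx=5,fy=5,interpolation=cv2.INTER_CUBIC))
im=snap('top','t22')
cv2.imwrite('pics/c35.png',cv2.resize(im[160:240,150:290,::-1],None,fx=5,fy=5,interpolation=cv2.INTER_CUBIC))
E
```

```text
28.85 [0.54530707 0.33240111 0.23497851] [ 0.18201035  0.74240218 -0.90353472]
```

View pics/c34.png

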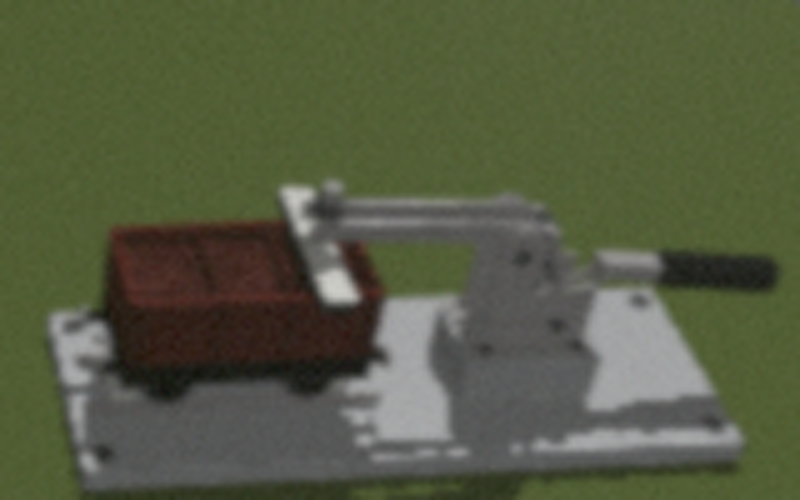

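View pics/c35.png

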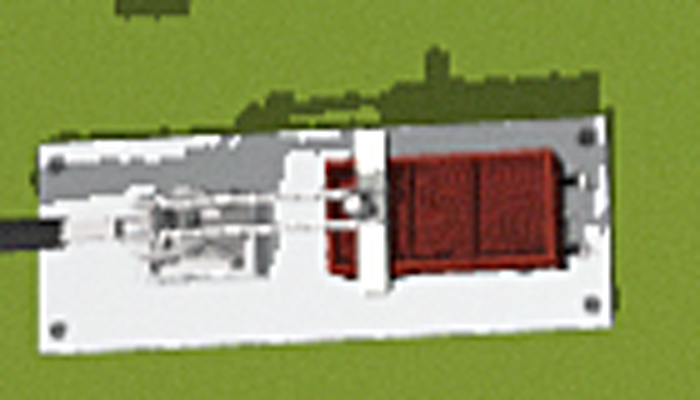

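Request:
{"api": "drive_tool", "payload": {"increments": "0 -0.012 0 0; 0 -0.024 0 0; 0.001 -0.034 0 0; 0.001 -0.036 0 0; 0.001 -0.036 0 0; 0.001 -0.036 -0.01 0; 0.001 -0.036 -0.01 0; 0 -0.034 -0.01 0; 0 -0.024 -0.01 0; 0 -0.014 -0.005 0; 0 -0.0074 0 0; 0 0 0 0"}}

```text
t: 29.95
eef_pos: [0.5507, 0.0383, 0.1915]
tool_rot: [-0.0, 0.7, 0.714, -0.0]
contact_force: [0.4, 0.2, 0.4]
gripper_width: 0.003
```

Request:
{"api": "drive_tool", "payload": {"increments": "0 0 0 0; 0 0 0 0; 0 0 0 0; 0 0 0 0; 0 0 0 0; 0 0 0 0; 0 0 0 0; 0 0 0 0"}}

```text
t: 30.62
eef_pos: [0.5509, 0.0399, 0.1917]
tool_rot: [0.0, 0.699, 0.715, 0.0]
contact_force: [-0.1, -0.1, -0.7]
gripper_width: -0.0
```

```bash
python3 - <<'E'
from m import *
s=bot.get_obs(); print(s['t'],s['eef_pos'],s['tool_rot'],s['contact_force'])
c=bot.calibration('wrist'); np.save('cw11.npy',np.array(c['camera_from_world']))
im=snap('wrist','w11')[:,:,::-1]; print(bot.get_obs()['eef_pos'])
cv2.imwrite('pics/c36.png',cv2.resize(im[20:240,245:385],None,fx=5,fy=2.7,interpolation=2))
E
```

```text
30.6167 [0.55087901 0.03985449 0.19168551] [3.17262315e-05 6.98906068e-01 7.15213468e-01 4.59197849e-05] [-0.08491206 -0.0636245  -0.6630738 ]
[0.55085176 0.03979551 0.19163283]
```

View pics/c36.png

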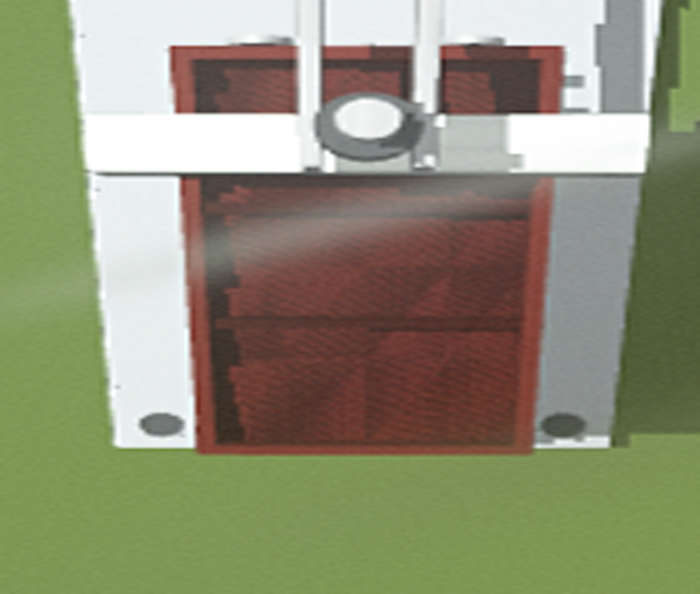

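```bash
python3 - <<'E'
from m import *
c=dict(bot.calibration('wrist')); c['camera_from_world']=np.load('cw11.npy')
P=np.array([onz('wrist',245+a/5,20+b/2.7,.086,c)[:2] for a,b in [(196,453),(534,453),(169,46),(565,45)]])
m=P.mean(0); print(P.round(4).tolist(),m-[.55,.1125],'yaw',np.degrees(np.arctan2(*(P[2]+P[3]-P[0]-P[1])[::-1])))
b1=onz('wrist',245+160/5,20+424/2.7,.012,c); b2=onz('wrist',245+563/5,20+425/2.7,.012,c); print((b1+b2)/2)
# handle angle from scene: grip end/base pixels in s22 crop
for nm,a,b in [('gripbase',665,268),('gripend',772,272)]:
    print(nm,(onx('scene',350+a/5,160+b/5,.546)[1:]-[.1125,0]).round(4))
# bystanders vs start (top)
t0=cv2.imread('pics/top0.png').astype(int); t1=snap('top','t23')[:,:,::-1].astype(int)
d=np.abs(t0-t1).sum(2)
print('diff flask/coach/canister', (d[90:155,215:390]>120).sum())
E
```

```text
[[0.5229, 0.0565], [0.5793, 0.0578], [0.5207, 0.1675], [0.5766, 0.169]] [-0.00011395  0.00020087] yaw 91.27170620960412
[0.55105068 0.04733601 0.012     ]
gripbase [0.1973 0.0688]
gripend [0.2477 0.0646]
diff flask/coach/canister 4032
```

```bash
python3 - <<'E'
import cv2,numpy as np
a=cv2.imread('pics/top0.png')[80:160,210:400];b=cv2.imread('pics/t23.png')[80:160,210:400]
cv2.imwrite('pics/c37.png',cv2.resize(np.vstack([a,b]),None,fx=3.6,fy=3.6))
E
```

```text
(no output)
```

View pics/c37.png

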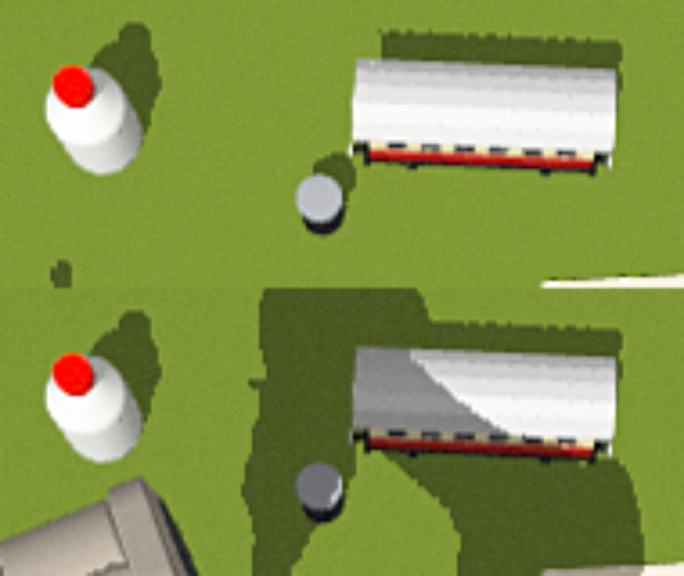

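Flask, coach and canister sit at the same pixels as at the start; only the arm's shadow is different. The body measures flush, the clamp is thrown and the robot touches nothing, so I'm handing in.

```bash
python3 -c "
from station import bot
print(bot.hand_in()); print(bot.get_obs()['t'])"
```

```text
the job is handed in; nothing more can be done
None
the job is handed in; nothing more can be done
```

The wagon body is right way up and flush on the underframe, the toggle clamp is thrown past centre, and the job is handed in at about 30.7 s of the 72 s allowed. The hand-in gave no verdict.

**What I did**
- I gripped the upturned body near one end with a very light grip and let it pivot in the jaws: first to stand on end, then over onto its floor.
- At about 25° past upright I firmed the grip and carried it 100 mm back, because it was heading for a turquoise look-alike.
- I regripped it, set it on the underframe and let go.
- I threw the handle over with the closed fingers.

**Last checks**
- **Flush:** by the wrist camera, the body is about 0.1 mm off crosswise, 0.2 mm lengthwise and 0.1° in yaw, both before and after clamping.
- **Clamp:** the handle stays down after backing off. In the scene picture its grip lies about 5° below level, against 7° expected, at the fully thrown position, with the bar across both side walls. I had no direct reading of the joint angle or the bar's force.
- **Bystanders:** the coach, flask and canister are at the same pixels as at the start.
- **Contact:** the robot was clear of everything at hand-in.

**Imperfect points**
- The body was pressed onto the underframe with up to about 13 N at the wrist.
- The fingers pressed the handle against its end stop with about 36 N upward (about 39 N in all) before I backed off.
- Early wrist and top camera readings of the body disagreed by about 6 mm. Most of that was the arm still settling, and the settled readings agreed to about 2 mm.

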